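# Draw the plant tray from under the grow light with the pull hook

### The arm

A 6-joint arm with a two-finger parallel gripper is mounted at the origin on the work surface. World frame = base frame: x ahead of the robot, y to its left, z up, the work surface at z = 0. Lengths are in m, angles in rad, forces in N, time in s.
With the tool pointing down it reaches from about 0.4 to 0.825 m from the base axis. Payload 7 kg.
Tool frame: the origin (TCP) lies on the mounting face of the last link; the fingertips stand 178 mm ahead of it and the grasp point (between the pads) lies 159 mm ahead of it; z points along the fingers, y is the direction in which the jaws open and shut (so a half turn about z gives the same grasp; the last joint's range is limited). The gripper opens to 88 mm and grips with 3 to 60 N. Pads are 19 mm wide; open, the fingers measure 130 mm over their backs; the gripper's body (78 mm by 193 mm) begins 47 mm behind the grasp point.
Start: joints at [1.635, 0.359, 0.012, 0, -1.224, -0.288], TCP at [0.15, 0.658, 0.405] pointing down, gripper open.
Joint ranges: [-3.07, 3.07], [-1.43, 2.12], [-1.02, 1.25], [-3.03, 1.67], [-3.05, -0], [-3.03, 3.03]. Speed limits (rad/s): [2.39, 2.39, 3.01, 3.14, 3.14, 3.14].

### API

Orientations are given as [roll, pitch, yaw] about the fixed x, y, z axes, in that order (R = Rz(yaw) Ry(pitch) Rx(roll)).
In Python, from station import * gives the robot as it stands.
- The arm moves only by the tool arm_command, never from a script. Its argument "targets" is a list of rows, each a list of 3 entries, a list of its own where there are three numbers: the turn, a rotation vector about the world's x, y, z in rad, then the shift along the world's x, y, z in mm, then the closure, from 0 (fully open) to 1 (shut). In form: [[[wx, wy, wz], [tx, ty, tz], fingers], ...]. A call has 1 to 8 rows; each row shifts and turns the commanded pose from where the row before left it; what a row does not reach is not made up. A row lasts 1/10 s, in which the tool goes at most 50 mm and 8.59 degrees, less where a joint would pass 70% of its speed; a pose out of reach is approached as far as the arm can. A call with a gripper value outside its range is refused whole. The fingers move at their own pace and stop on an object; "squeeze" is the grip in N (left out, the last holds). Time passes only in rows, so rows that do not move let the fingers close. It gives the time, the measured TCP pose, the force and the opening at its end, in the units of the state.
- get_state(): the state, without advancing time (a new reading comes with each control period).
- grab_frame(name): name is "side" or "top" or "wrist"; returns (picture, depth): 384x512x3 uint8, red, green, blue; 384x512 float32, m along the optical axis (not along the pixel's ray), 0 where there is no reading.
- camera_params(name): a dict with "mtx" (3x3 intrinsics, pixels), "k1" (the pictures are not rectified: a ray, as slopes to the right and down, at radius r is drawn at 1 + k1 r^2 times it, then the intrinsics apply), "eye" and "orientation" of the camera in the world. Camera axes: x right, y down, z forward; pixel columns grow to the right and rows downward; lengths in m; the calibration is good to about 2 mm. A picture is of the moment at which its call begins: read the wrist's pose just before it. camera_params takes no time and is no camera call; for the wrist camera it gives the pose at the moment of the call.
- job_done(): hands the job in, once; it reports no verdict.
The state is a dict: "t": time; "q": joint angles; "qd": joint speeds; "joint_efforts": joint torques, N m; "eef_pos": TCP position; "ee_rot": TCP orientation; "force": force on the tool from outside, world axes, zero at the start; "moment": the same for the moment, N m; "width": finger opening in m.
Only numpy, scipy, OpenCV 4.12 (cv2) and the standard library are available. Lean on these libraries where they do the work, as an engineer would, in place of code of your own. Each camera call takes 0.05 s, during which the arm holds its last target.

### The job

Take the pull hook from its blue mat, drop its leg through the red wire loop on the front of the black plant tray and draw the tray along its slide, out from under the low grow light, until you feel it come up snug against its hidden stop. The plants are infected: touch the tray with nothing but the hook and the pots with nothing at all, pull gently (the loop takes no more than 15 N), and leave the pots upright and the things round about where they stand. Then unhook, leaving the tray drawn out, and lay the hook back on its mat as it lay before, without dropping it.

Things in the scene. Friction and masses are not known exactly. Their poses are not given: they have to be found in the camera images.
- hook: Rigid pull hook, 120 g, lying leg down. Orange handle 90 x 24 x 36 mm (x, y, z); origin: centre of its underside; +x to the hook, +z up. A 6 mm steel rod leaves its +x end 18 mm up, rises to 37 mm (centre line), runs level from x = 80 to 115 mm, then the leg goes straight down at x = 115 mm to a round tip 3 mm above the underside's level. Centre of mass 10 to 20 mm ahead of the origin.
- hook_tip (a point): The lowest point of the hook's leg: hook frame (115, 0, 3) mm; the leg's axis passes through it along the hook's z.
- tray: Black open tray 170 x 150 x 50 mm, walls 4 mm, 0.2 to 0.42 kg without the two pots in it; loose, slides on the deck between the rails with 3 mm of side play either way. Origin: centre of its underside; +x to its rear (the rack's +x), +z up. A wire loop stands out of its front (-x) face. Sliding friction of the loaded tray: about 2 to 5 N.
- eye (a point): Centre of the opening of the tray's red wire loop, level on the front face: tray frame (-94, 0, 43) mm, so 67 mm above the table. Opening 12 mm wide (y), 16 mm deep (x: from the tray's face, 9 mm behind this point, to its front bar); wire 4 mm thick. Axes as the tray's. Clear below, down to the deck 43 mm under it.
- bumper: Small springy buffer (5 N per mm) under the tray's rear, out of sight in the deck's channel, fixed to the tray: its origin at tray frame (0, 0, -8) mm, the block itself at (60, 0, -8) mm. As the tray is drawn out it meets a rigid stop clamped in the channel. The stop's place differs each time by up to 40 mm, cannot be seen and is not reported: the tray travels 64 to 124 mm before it is felt.
- rack: Fixed slide base with grow light. Origin on the table; -x is the drawing-out direction. White deck, top 24 mm up, x = -125 to 210 mm, 166 mm wide; aluminium side rails, inner faces at y = -78 and 78 mm, 38 mm high. Lamp posts at x = 120 and 170, y = -98 and 98 mm carry a bar from x = 115 to 175 mm, 225 to 245 mm up. The tray's origin starts at x = 90 to 110 mm.
- mat: Blue mat fixed to the table, 220 x 100 x 4 mm (x, y, z). Origin: centre of its underside, on the table. The hook's place.
- pot_a: Black plant pot, 64 mm across the rim, 56 mm tall, with a leafy plant to 135 mm, about 110 g, standing loose in the front of the tray. Origin: centre of its underside, z up.
- pot_b: The second such pot, in the rear of the tray.
- tube_rack: Bystander: loose white rack 110 x 60 mm with coloured capped tubes, 90 mm tall. Origin: centre of its underside. Stands on the other side of the slide from the mat.
- wash_bottle: Bystander: loose white wash bottle 64 mm across, 180 mm tall with its yellow cap and bent spout. Origin: centre of its underside.
- seedling: Bystander: loose grey pot of seedlings, 68 mm across, about 60 mm tall. Origin: centre of its underside.
Not all that is in view belongs to the job. There is more than one size of the tray; the one meant has the size given above.

How it is judged:
On the way, in this order (a step that is already met when the one before it is completed fails the run):
1. the hook's leg stands down through the tray's wire loop (horizontal distance between hook_tip and eye below 0.009 m and z of hook_tip in the frame of eye below -0.004 m), for 0.1 s.
2. with the leg still in the loop, the tray has been drawn out until its bumper presses on the stop with more than 1.5 N (all of step 1 and contact force between bumper and anything else above 1.5 N), for 0.1 s.
At the end, for the whole second after the job is handed in: Tray at rest and still drawn out (origin at x under 32 mm in the rack's frame; the stop catches it at -14 to 26 mm), pots upright on its floor. Hook at rest off the tray, handle centre over the mat (100 mm, 50 mm), underside within 8 mm of the mat's top, level to 0.15 rad, leg down (x of tray in the frame of rack below 0.032 m and x of hook in the frame of mat between -0.1 and 0.1 m and y of hook in the frame of mat between -0.05 and 0.05 m and z of hook in the frame of mat below 0.012 m and angle between each of hook, pot_a, pot_b's own z axis and vertical below 0.15 rad and linear speed of hook below 0.02 m/s and linear speed of tray below 0.01 m/s and contact force between hook and tray below 0.05 N and horizontal distance between each of pot_a, pot_b and tray below 0.085 m and z of each of pot_a, pot_b in the frame of tray below 0.012 m); the robot touches nothing.
It fails at once if the hook pushes or pulls on the tray or its loop with more than 15 N (contact force between hook and tray above 15 N).
It fails at once if the gripper or arm touches the tray or a plant pot, or the hook touches a pot (contact force between any of the fingers, the arm and tray above 0.3 N or contact force between any of the fingers, the arm, hook and pot_a above 0.3 N or contact force between any of the fingers, the arm, hook and pot_b above 0.3 N).
It fails at once if a plant pot tips by more than 0.35 rad (angle between any of pot_a, pot_b's own z axis and vertical above 0.35 rad).
It fails at once if a bystander (tube rack, wash bottle, seedling pot) is moved more than 20 mm (distance of any of tube_rack, wash_bottle, seedling from where it was at the start of the episode above 0.02 m).
It fails at once if the hook is dropped: let go with its underside more than 30 mm above the table (height (world z) of hook above 0.03 m and contact force between the fingers and hook below 0.02 N).
It also fails if it takes over 61 s, if anything falls off the work surface, if the arm or the gripper's body presses on something with over 40 N, if the wrist force passes 120 N, or if a joint passes its speed limit or range.

## Working session

There is one attempt and no reset: what is moved stays moved. The work goes in short steps, Python scripts to look and compute and a tool call to move; the robot and the scene stay as the last step left them, time stands still between calls to the robot, and variables do not carry over. Pictures are saved under pics/ and viewed, and the job is handed in when it is done.

Besides the shell and the picture viewer there is one more tool, called after "Emit:" by a JSON object that holds its "op" and its "data", one argument or row to a line. arm_command: Moves the arm, as the interface text tells. Its arguments: {"type":"object","properties":{"targets":{"type":"array"},"squeeze":{"type":"number"}},"required":["targets"]}

```bash
ls; mkdir -p pics; cat > h.py <<'E'
from station import *
import numpy as np, cv2
from scipy.spatial.transform import Rotation as R
E
python3 - <<'E'
from h import *
s=get_state(); print(s)
for n in ("side","top"):
    im,d=grab_frame(n); p=camera_params(n); print(n,p)
    np.savez(f"{n}0.npz",im=im,d=d)
    cv2.imwrite(f"pics/{n}0.png",cv2.resize(im[...,::-1],(800,600)))
E
```

```text
pics
{'t': 0.0, 'q': array([ 1.63509593e+00,  3.59335868e-01,  1.10554299e-02, -3.49718930e-04,
       -1.22408515e+00, -2.88092974e-01]), 'qd': array([-8.92315935e-05, -1.52986524e-03, -7.82494545e-04, -4.51814298e-04,
       -3.10822128e-04,  7.37674947e-05]), 'joint_efforts': array([-2.75808407e-04, -5.82708907e+01,  2.93055117e+01,  6.99730933e+00,
        6.87092674e-03, -1.55447933e-04]), 'eef_pos': array([0.14976589, 0.6579664 , 0.40375403]), 'ee_rot': array([ 3.13999464e+00, -1.30697300e-04, -2.23912365e-01]), 'force': array([ 0.37963647,  0.25927965, -0.55439316]), 'moment': array([ 0.0058901 ,  0.00391025, -0.00617862]), 'width': 0.08777620726518147}
side {'mtx': array([[456.33746398,   0.        , 252.38012491],
       [  0.        , 456.33746398, 194.40896736],
       [  0.        ,   0.        ,   1.        ]]), 'k1': -0.03592780391436365, 'eye': array([ 0.22088521, -0.82079266,  1.00975767]), 'orientation': array([-2.3332495 ,  0.01796441, -0.41410486])}
top {'mtx': array([[383.00105596,   0.        , 259.97244297],
       [  0.        , 383.00105596, 197.32456371],
       [  0.        ,   0.        ,   1.        ]]), 'k1': -0.07375512068033747, 'eye': array([0.53080064, 0.1106578 , 0.96147462]), 'orientation': array([-3.05512308, -0.02547817, -1.58377537])}
```

View pics/side0.png

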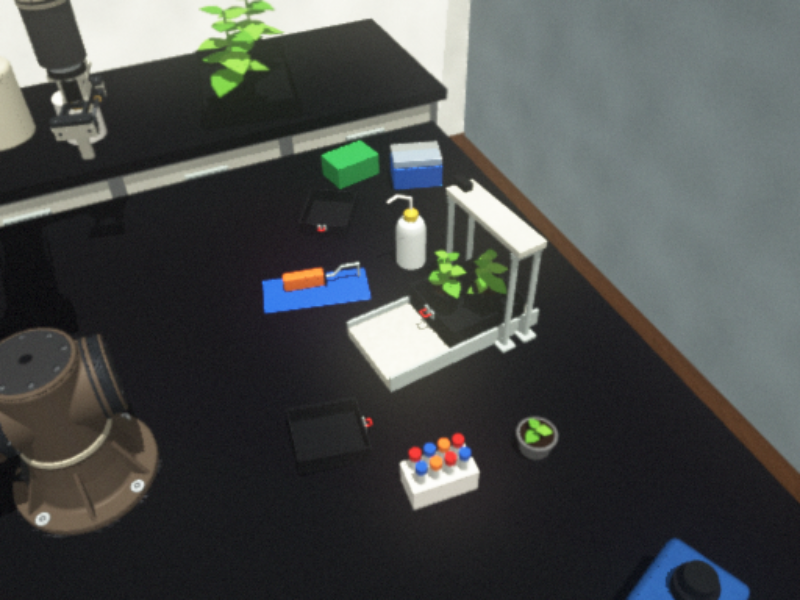

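View pics/top0.png

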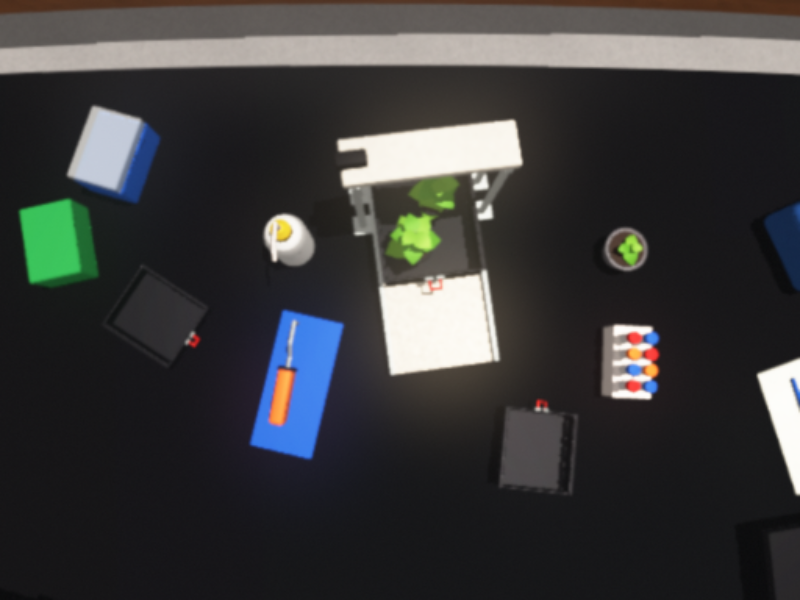

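The top view shows the tray with two plants on the white slide at (430,230), with its red loop at (432,286). There are two empty trays, at (157,318) and (540,448). The tray on the slide is the one meant: it is in the rack, holds the two pots, and is the largest. The hook lies on the blue mat at (285,380), leg towards (293,322).

```bash
cat >> h.py <<'E'
def ray(p,uv):
    uv=np.atleast_2d(np.asarray(uv,float))
    K=p["mtx"]; xd=np.c_[(uv[:,0]-K[0,2])/K[0,0],(uv[:,1]-K[1,2])/K[1,1]]
    x=xd.copy()
    for _ in range(20):
        r2=(x**2).sum(1,keepdims=True); x=xd/(1+p["k1"]*r2)
    d=np.c_[x,np.ones(len(x))]
    return R.from_euler("xyz",p["orientation"]).apply(d), d
def plane(p,uv,z):
    d,_=ray(p,uv); e=np.asarray(p["eye"]); return e+d*((z-e[2])/d[:,2])[:,None]
def pts(p,uv,dep):
    d,_=ray(p,uv); return np.asarray(p["eye"])+d*np.asarray(dep)[:,None]
def proj(p,X):
    c=R.from_euler("xyz",p["orientation"]).inv().apply(np.atleast_2d(X)-p["eye"]); x=c[:,:2]/c[:,2:]
    x=x*(1+p["k1"]*(x**2).sum(1,keepdims=True)); K=p["mtx"]
    return np.c_[x[:,0]*K[0,0]+K[0,2],x[:,1]*K[1,1]+K[1,2]]
def tri(p1,uv1,p2,uv2):
    d1=ray(p1,uv1)[0][0];d2=ray(p2,uv2)[0][0]; e1,e2=np.array(p1["eye"]),np.array(p2["eye"])
    t=np.linalg.lstsq(np.c_[d1,-d2],e2-e1,rcond=None)[0]; a=e1+t[0]*d1;b=e2+t[1]*d2
    return (a+b)/2,np.linalg.norm(a-b)
def mask(im,name):
    h=cv2.cvtColor(im,cv2.COLOR_RGB2HSV).astype(int); H,S,V=h[...,0],h[...,1],h[...,2]
    m={"orange":(H>4)&(H<15)&(S>170)&(V>120),"red":((H<5)|(H>174))&(S>120)&(V>90),
       "blue":(H>100)&(H<120)&(S>150)&(V>100),"white":(S<45)&(V>150)}[name]
    return m.astype(np.uint8)
def comps(m,amin=5):
    n,l,s,c=cv2.connectedComponentsWithStats(m)
    return [(l==i,s[i],c[i]) for i in range(1,n) if s[i,4]>=amin]
E
python3 - <<'E'
from h import *
for n in ("top","side"):
    z=np.load(f"{n}0.npz"); im,d=z["im"],z["d"]; p=camera_params(n)
    for c in ("orange","red","blue","white"):
        for m,s,ce in comps(mask(im,c),8 if c=="red" else 60):
            v,u=np.nonzero(m); ok=d[m]>0; X=pts(p,np.c_[u,v][ok],d[m][ok]) if ok.any() else np.zeros((1,3))
            cnt=np.c_[u,v].astype(np.float32); rr=cv2.minAreaRect(cnt)
            print(n,c,s,np.round(ce,1),"med",np.round(np.median(X,0),3),"rect",np.round(cv2.boxPoints(rr),0).tolist() if s[4]>200 else "")
for n,b in (("top",(235,110,330,245)),("top",(155,190,225,300))):
    im=np.load(f"{n}0.npz")["im"][b[1]:b[3],b[0]:b[2]]
    cv2.imwrite(f"pics/crop_{b[0]}.png",cv2.resize(im[...,::-1],None,fx=5,fy=5,interpolation=cv2.INTER_CUBIC)[:600])
im=np.load("side0.npz")["im"][150:260,160:350]; cv2.imwrite("pics/crop_side.png",cv2.resize(im[...,::-1],None,fx=4,fy=4,interpolation=cv2.INTER_CUBIC))
E
```

```text
top orange [173 236  15  35 150] [179.4 253.7] med [0.477 0.281 0.04 ] rect 
top red [401 213  10   7  54] [405.6 215.9] med [ 0.559 -0.25   0.091] rect 
top red [121 214   7   8  37] [124.1 217.8] med [0.565 0.422 0.027] rect 
top red [412 222  10  10  69] [416.9 226.4] med [ 0.535 -0.277  0.09 ] rect 
top red [400 244  10   7  53] [404.8 246.7] med [ 0.487 -0.246  0.09 ] rect 
top red [343 255   8   6  31] [346.2 257.7] med [ 0.461 -0.126  0.003] rect 
top blue [ 55  79  47  50 576] [ 88.  105.9] med [0.842 0.51  0.039] rect [[55.0, 118.0], [93.0, 79.0], [115.0, 99.0], [76.0, 139.0]]
top blue [ 160  198   60   96 3120] [191.2 245.6] med [0.497 0.253 0.005] rect [[159.0, 285.0], [180.0, 197.0], [220.0, 206.0], [199.0, 294.0]]
top white [   0   22  512   25 9588] [269.9  33.1] med [ 1.467 -0.026 -0.749] rect [[-0.0, 22.0], [511.0, 22.0], [511.0, 46.0], [0.0, 46.0]]
top white [  44   68   46   53 1554] [66.5 94.3] med [0.859 0.547 0.082] rect [[43.0, 112.0], [59.0, 66.0], [90.0, 77.0], [74.0, 123.0]]
top white [ 216   77  118   47 3378] [277.1  97.4] med [0.787 0.054 0.245] rect [[215
[... 2839 characters left out ...]
.0, 108.0], [351.0, 155.0], [338.0, 170.0]]
side white [  0 121  71  23 452] [ 34.4 131.9] med [-0.008  0.959 -0.083] rect [[-2.0, 136.0], [69.0, 119.0], [71.0, 126.0], [0.0, 143.0]]
side white [254 138  19  34 540] [262.6 155.4] med [0.706 0.242 0.07 ] rect [[254.0, 138.0], [272.0, 138.0], [272.0, 171.0], [254.0, 171.0]]
side white [ 222  165  123   85 3057] [271.8 216.7] med [ 0.608 -0.002  0.024] rect [[220.0, 203.0], [342.0, 161.0], [360.0, 211.0], [238.0, 254.0]]
side white [ 256  286   51   40 1025] [280.7 307.6] med [ 0.511 -0.286  0.046] rect [[254.0, 296.0], [299.0, 281.0], [309.0, 311.0], [264.0, 326.0]]
side white [ 22 328  10   9  65] [ 26.8 331.7] med [-0.073 -0.075  0.016] rect
```

View pics/crop_235.png

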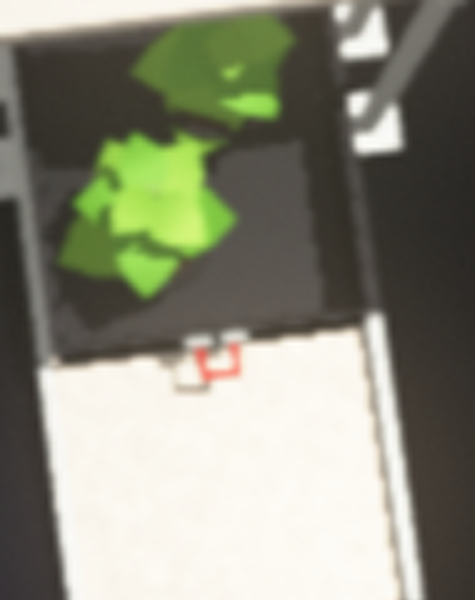

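View pics/crop_155.png

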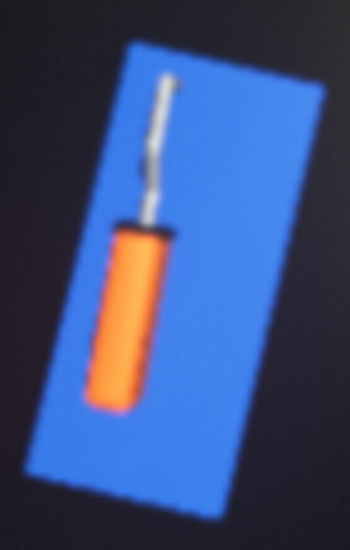

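View pics/crop_side.png

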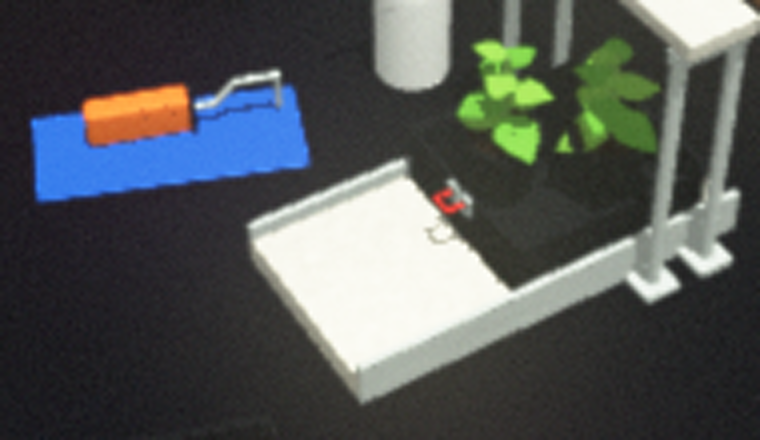

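```bash
python3 - <<'E'
from h import *
from math import degrees as dg
p=camera_params("top"); ps=camera_params("side")
z=np.load("top0.npz"); im,d=z["im"],z["d"]
# handle top outline in top image
def line_dir(m,zz):
    v,u=np.nonzero(m); P=plane(p,np.c_[u,v],zz)[:,:2]
    r=cv2.minAreaRect((P*1000).astype(np.float32)); return r, np.round(cv2.boxPoints(r),1).tolist()
h=cv2.cvtColor(im,cv2.COLOR_RGB2HSV).astype(int)
m=((h[...,0]<18)&(h[...,1]>120)&(h[...,2]>90)).astype(np.uint8); 
c=max([c for c in comps(m) if c[2][0]<200],key=lambda c:c[1][4]); print("handle",c[1],line_dir(c[0],.040))
v,u=np.nonzero(c[0]);X=pts(p,np.c_[u,v],d[c[0]]); t=X[:,2]>.034; r=cv2.minAreaRect((X[t,:2]*1000).astype(np.float32));print("by depth top",t.sum(),r)
c=max([c for c in comps(mask(im,"blue"),60) if 150<c[2][0]<230],key=lambda c:c[1][4])
mm=cv2.morphologyEx(c[0].astype(np.uint8),cv2.MORPH_CLOSE,np.ones((21,21))); print("mat",line_dir(mm,.004))
# deck edges
def w(cx,cy,zz): return plane(p,[[235+cx/5,110+cy/5]],zz)[0]
a,b=w(40,368,.024),w(67,600,.024); print("deck left edge",a,b,dg(np.arctan2(*(a-b)[[1,0]])))
a,b=w(362,330,.024),w(400,600,.024); print("deck right",a,b,dg(np.arctan2(*(a-b)[[1,0]])))
a,b=w(205,375,.067),w(240,374,.067); print("bar",a,b)
for q in [(205,350),(238,345)]: print("sides",w(*q,.067))
a,b=w(58,362,.074),w(362,326,.074);print("trayfront top",a,b,dg(np.arctan2(*(a-b)[[1,0]]))-90)
E
```

```text
handle [173 236  15  36 351] (((478.1947021484375, 279.0255126953125), (24.221391677856445, 84.06764221191406), 79.2589111328125), [[434.6000061035156, 275.0], [517.2000122070312, 259.29998779296875], [521.7000122070312, 283.1000061035156], [439.20001220703125, 298.79998779296875]])
by depth top 342 ((512.8958129882812, 217.94219970703125), (72.75894165039062, 205.00787353515625), 29.015031814575195)
mat (((495.9165344238281, 261.2646484375), (103.3646011352539, 222.99082946777344), 76.25442504882812), [[375.29998779296875, 237.60000610351562], [591.9000244140625, 184.60000610351562], [616.5, 285.0], [399.8999938964844, 338.0]])
deck left edge [0.64615556 0.1270907  0.024     ] [0.53208467 0.11498827 0.024     ] 6.056179920116298
deck right [ 0.6636061  -0.03266941  0.024     ] [ 0.5298538 -0.0482947  0.024    ] 6.663239117642228
bar [0.63677994 0.04873302 0.067     ] [0.63709403 0.03220492 0.067     ]
sides [0.64864489 0.04853323 0.067     ]
sides [0.6508783  0.03289547 0.067     ]
trayfront top [0.64273783 0.11779581 0.074     ] [ 0.65841892 -0.02507204  0.074     ] 6.263677687577967
```

Emit:
{"op": "arm_command", "data": {
  "targets": [
    [[0,0,0],[27,-32,0],0],
    [[0,0,0],[27,-32,0],0],
    [[0,0,0],[27,-32,0],0],
    [[0,0,0],[27,-32,0],0],
    [[0,0,0],[27,-32,0],0],
    [[0,0,0],[27,-32,0],0],
    [[0,0,0],[27,-32,0],0],
    [[0,0,0],[27,-32,0],0]
  ]
}}

```text
t: 0.9
eef_pos: [0.3665, 0.4006, 0.4045]
ee_rot: [3.141, 0.0, -0.224]
force: [0.3, 1.6, 1.5]
width: 0.0877
```

Emit:
{"op": "arm_command", "data": {
  "targets": [
    [[0,0,0],[27,-32,0],0],
    [[0,0,0],[27,-32,0],0],
    [[0,0,0],[27,-32,-10],0],
    [[0,0,0.037],[27,-32,-20],0],
    [[0,0,0],[0,0,-15],0],
    [[0,0,0],[0,0,0],0],
    [[0,0,0],[0,0,0],0]
  ]
}}

```text
t: 1.6
eef_pos: [0.4738, 0.2743, 0.3597]
ee_rot: [3.141, 0.0, -0.187]
force: [0.5, -0.1, 0.6]
width: 0.0877
```

```bash
python3 - <<'E'
from h import *
s=get_state(); print(s["t"],s["eef_pos"],s["ee_rot"],s["force"],s["moment"])
p=camera_params("wrist"); im,d=grab_frame("wrist"); print(p)
np.savez("w1.npz",im=im,d=d,**{"mtx":p["mtx"],"k1":p["k1"],"eye":p["eye"],"orientation":p["orientation"]})
cv2.imwrite("pics/w1.png",cv2.resize(im[...,::-1],(800,600)))
E
```

```text
1.6 [0.47383456 0.27427967 0.35974225] [ 3.14087966e+00  1.83913822e-04 -1.86868292e-01] [ 0.53796751 -0.12865176  0.63135998] [ 0.05770562 -0.05372346  0.03528698]
{'mtx': array([[313.49869112,   0.        , 251.76784601],
       [  0.        , 313.49869112, 186.29188879],
       [  0.        ,   0.        ,   1.        ]]), 'k1': -0.0059206308508099135, 'eye': array([0.55100494, 0.26097959, 0.3397708 ]), 'orientation': array([ 2.84882372e+00, -3.97954924e-04, -1.75763224e+00])}
```

View pics/w1.png

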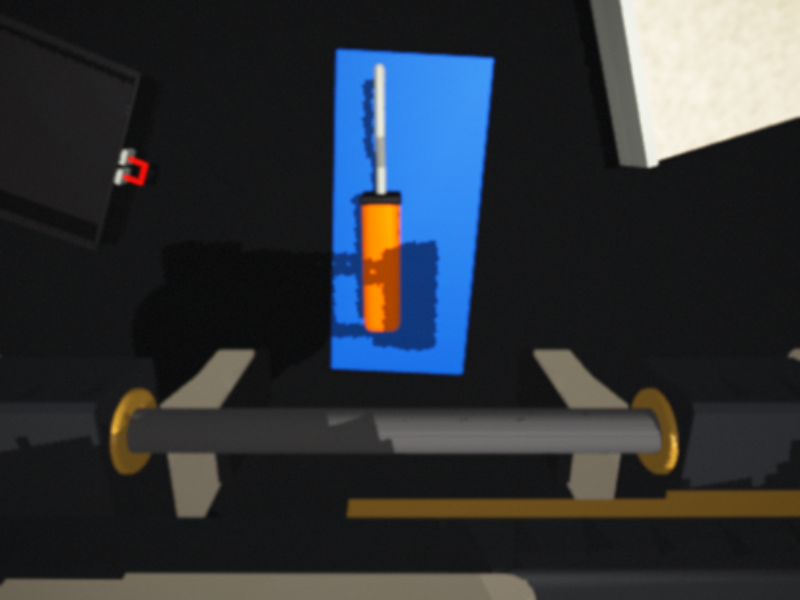

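The wrist view shows the hook on its blue mat: handle from (381,195) to (383,331), rod pointing up the picture to its end at (380,66).

```bash
python3 - <<'E'
from h import *
z=np.load("w1.npz"); p={k:z[k] for k in ("mtx","k1","eye","orientation")}; k=512/800
def w(x,y,zz): return plane(p,[[x*k,y*k]],zz)[0]
for n,q in dict(rear=(383,331,.04),front=(381,203,.04),cap=(381,193,.04),rodend=(380,66,.044),bend=(381,140,.044),fl=(362,210,.04),fr=(400,210,.04),rl=(364,325,.04),rr=(401,325,.04),mat1=(337,50,.004),mat2=(493,58,.004),mat3=(463,374,.004),mat4=(331,369,.004)).items(): print(n,np.round(w(*q),4))
a,b=w(380.5,66,.044),w(382.8,331,.04); v=a-b; print(np.degrees(np.arctan2(v[1],v[0])),np.linalg.norm(v[:2]))
c=np.mean([w(337,50,.004),w(493,58,.004),w(463,374,.004),w(331,369,.004)],0); print("mat c",c)
E
```

```text
rear [0.4366 0.2894 0.04  ]
front [0.5184 0.2747 0.04  ]
cap [0.5243 0.2735 0.04  ]
rodend [0.5929 0.2605 0.044 ]
bend [0.5542 0.2675 0.044 ]
fl [0.5164 0.2868 0.04  ]
fr [0.5121 0.2641 0.04  ]
rl [0.443  0.3008 0.04  ]
rr [0.4385 0.2771 0.04  ]
mat1 [0.6125 0.285  0.004 ]
mat2 [0.5899 0.1899 0.004 ]
mat3 [0.3775 0.2402 0.004 ]
mat4 [0.4001 0.3371 0.004 ]
-10.62910591233306 0.15888803274627086
mat c [0.49501937 0.26306272 0.004     ]
```

Emit:
{"op": "arm_command", "data": {
  "targets": [
    [[0,0,0],[8,3,-30],0],
    [[0,0,0],[9,2,-40],0],
    [[0,0,0],[0,0,-40],0],
    [[0,0,0],[0,0,-35],0],
    [[0,0,0],[0,0,-20],0],
    [[0,0,0],[0,0,-7],0],
    [[0,0,0],[0,0,0],0],
    [[0,0,0],[0,0,0],0]
  ]
}}

```text
t: 2.45
eef_pos: [0.4912, 0.2802, 0.1891]
ee_rot: [-3.14, -0.001, -0.186]
force: [0.0, 0.2, 0.3]
width: 0.0878
```

```bash
python3 - <<'E'
from h import *
s=get_state(); print(s["t"],s["eef_pos"],s["ee_rot"],s["force"])
im,d=grab_frame("wrist"); cv2.imwrite("pics/w2.png",cv2.resize(im[...,::-1],(800,600)))
E
```

```text
2.45 [0.49117185 0.28018499 0.18914087] [-3.13976867e+00 -1.38986142e-03 -1.85600476e-01] [0.03992677 0.19529129 0.25288624]
```

View pics/w2.png

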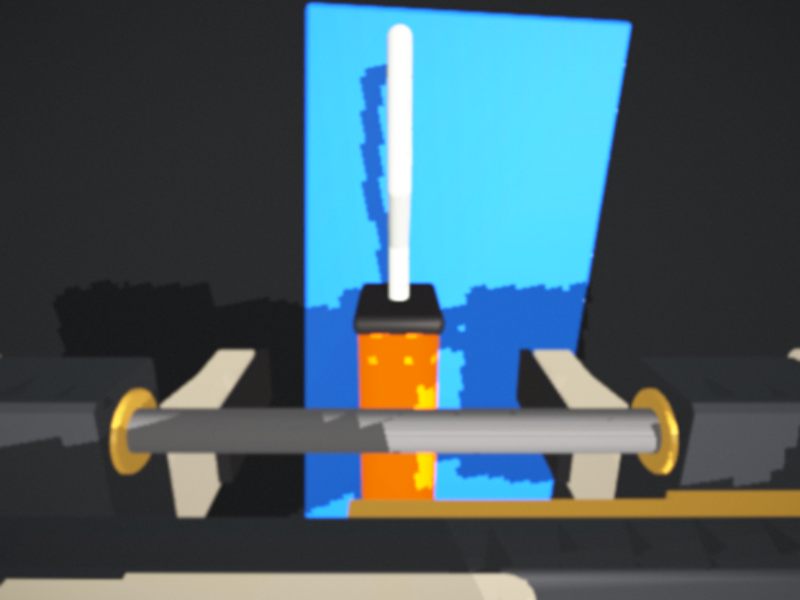

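The handle lies between the pads, centred and aligned (355–443 at row 325), with the rod straight up the picture at column 400. I'm closing on it.

Emit:
{"op": "arm_command", "data": {
  "targets": [
    [[0,0,0],[0,0,0],1],
    [[0,0,0],[0,0,0],1],
    [[0,0,0],[0,0,0],1],
    [[0,0,0],[0,0,0],1],
    [[0,0,0],[0,0,0],1],
    [[0,0,0],[0,0,0],1],
    [[0,0,0],[0,0,0],1],
    [[0,0,0],[0,0,0],1]
  ],
  "squeeze": 45
}}

```text
t: 3.3
eef_pos: [0.4908, 0.2791, 0.1876]
ee_rot: [3.142, 0.0, -0.187]
force: [1.0, 0.3, 0.3]
width: 0.0295
```

```bash
python3 - <<'E'
from h import *
s=get_state(); print(s["t"],s["eef_pos"],s["ee_rot"],s["force"],s["width"])
p=camera_params("wrist"); im,d=grab_frame("wrist"); cv2.imwrite("pics/w3.png",cv2.resize(im[...,::-1],(800,600)))
np.savez("w3.npz",im=im,d=d,**{"mtx":p["mtx"],"k1":p["k1"],"eye":p["eye"],"orientation":p["orientation"]},pos=s["eef_pos"],rot=s["ee_rot"])
E
```

```text
3.3 [0.49082442 0.27912309 0.18761095] [ 3.14150255e+00  3.95244543e-05 -1.86821615e-01] [1.01202282 0.27508289 0.3333914 ] 0.02950644001816643
```

View pics/w3.png

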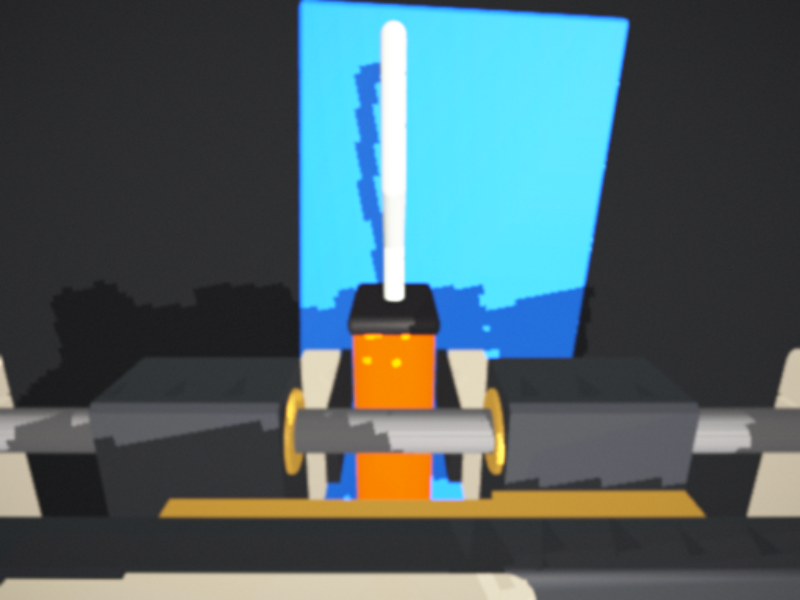

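Still closing (29.5 mm open); I'll let it finish.

Emit:
{"op": "arm_command", "data": {
  "targets": [
    [[0,0,0],[0,0,0],1],
    [[0,0,0],[0,0,0],1],
    [[0,0,0],[0,0,0],1],
    [[0,0,0],[0,0,0],1]
  ]
}}

```text
t: 3.75
eef_pos: [0.4908, 0.2791, 0.1876]
ee_rot: [3.142, 0.0, -0.187]
force: [-0.6, 0.6, -1.2]
width: 0.0238
```

```bash
python3 - <<'E'
from h import *
s=get_state(); print(s["t"],s["eef_pos"],s["ee_rot"],s["force"],s["width"])
p=camera_params("wrist"); im,d=grab_frame("wrist"); cv2.imwrite("pics/w4.png",cv2.resize(im[...,::-1],(800,600)))
np.savez("w4.npz",im=im,d=d,**{"mtx":p["mtx"],"k1":p["k1"],"eye":p["eye"],"orientation":p["orientation"]},pos=s["eef_pos"],rot=s["ee_rot"])
# rod end and handle in world, from wrist
k=1
h=cv2.cvtColor(im,cv2.COLOR_RGB2HSV).astype(int); m=((h[...,1]<60)&(h[...,2]>180)).astype(np.uint8); m[200:]=0
for c,st,ce in comps(m,40):
    v,u=np.nonzero(c)
    rows={r:u[v==r].mean() for r in range(v.min(),v.max(),12)}; print(st,rows)
    e=plane(p,[[u[v<v.min()+6].mean(),v.min()]],.044)[0]; b=plane(p,[[u[(v>v.min()+60)&(v<v.min()+80)].mean(),v.min()+70]],.044)[0]; print(e,b,np.degrees(np.arctan2(*(e-b)[[1,0]])))
    T=R.from_euler("xyz",s["ee_rot"]); print("in tool",T.inv().apply(e-s["eef_pos"]))
E
```

```text
3.75 [0.49081296 0.27912565 0.18760877] [ 3.14150050e+00  4.53028880e-05 -1.86816139e-01] [-0.56240477  0.59418274 -1.21910113] 0.023755183188284356
[ 244   13   17  180 2603] {13: np.float64(252.0), 25: np.float64(252.0), 37: np.float64(252.0), 49: np.float64(251.5), 61: np.float64(251.5), 73: np.float64(252.0), 85: np.float64(252.0), 97: np.float64(252.0), 109: np.float64(252.0), 121: np.float64(252.0), 133: np.float64(252.0), 145: np.float64(252.0), 157: np.float64(252.0), 169: np.float64(252.0), 181: np.float64(252.0)}
[0.59425748 0.26089166 0.044     ] [0.5710986 0.2652001 0.044    ] -10.538722055062012
in tool [ 0.10503777 -0.0013094   0.14360389]
```

Emit:
{"op": "arm_command", "data": {
  "targets": [
    [[0,0,0],[0,0,5],1],
    [[0,0,0],[0,0,30],1],
    [[0,0,0],[0,0,40],1],
    [[0,0,0],[0,-15,18],1],
    [[0,0,0.05],[3,-35,0],1],
    [[0,0,0.08],[4,-40,0],1],
    [[0,0,0.08],[4,-40,0],1],
    [[0,0,0.089],[4,-40,0],1]
  ]
}}

```text
t: 4.6
eef_pos: [0.5055, 0.1077, 0.2812]
ee_rot: [-3.141, -0.0, 0.116]
force: [1.0, -0.5, -2.2]
width: 0.0238
```

Emit:
{"op": "arm_command", "data": {
  "targets": [
    [[0,0,0],[0,-40,0],1],
    [[0,0,0],[0,-30,0],1],
    [[0,0,0],[0,-13,0],1],
    [[0,0,0],[0,0,0],1],
    [[0,0,0],[0,0,0],1]
  ]
}}

```text
t: 5.1
eef_pos: [0.506, 0.0264, 0.2809]
ee_rot: [-3.141, -0.001, 0.112]
force: [1.0, 0.1, -1.6]
width: 0.0238
```

```bash
python3 - <<'E'
from h import *
s=get_state(); print(s["t"],s["eef_pos"],s["ee_rot"],s["force"],s["width"])
p=camera_params("wrist"); im,d=grab_frame("wrist"); cv2.imwrite("pics/w5.png",cv2.resize(im[...,::-1],(800,600)))
np.savez("w5.npz",im=im,d=d,**{"mtx":p["mtx"],"k1":p["k1"],"eye":p["eye"],"orientation":p["orientation"]},pos=s["eef_pos"],rot=s["ee_rot"])
im,d=grab_frame("side"); cv2.imwrite("pics/s5.png",cv2.resize(im[130:274,180:372,::-1],(800,600),interpolation=cv2.INTER_CUBIC))
E
```

```text
5.1 [0.50600253 0.02641721 0.28091903] [-3.14139982e+00 -5.71506148e-04  1.11667605e-01] [ 0.9923878   0.14914686 -1.6351251 ] 0.02382159909754771
```

View pics/w5.png

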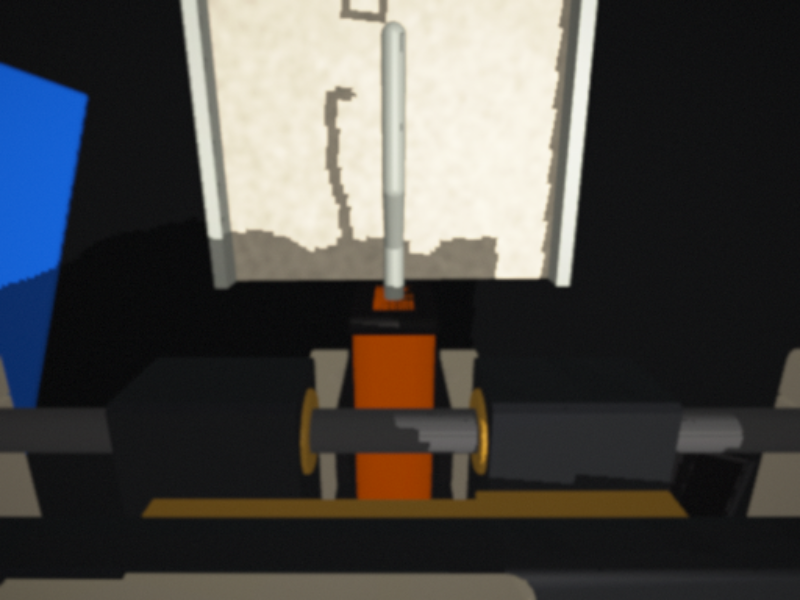

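View pics/s5.png

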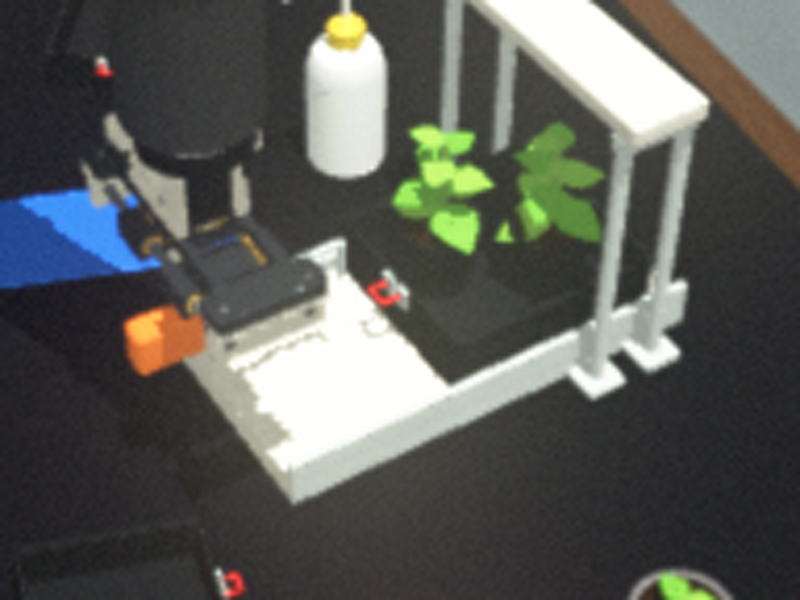

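The wrist view only shows the loop's shadow at (363,10); the rod is at column 394. In the side view the loop is at (385,290), clear of the hook. Next I'll measure the loop and the leaf clearance from the fixed cameras.

```bash
python3 - <<'E'
from h import *
p=camera_params("top"); z=np.load("top0.npz"); im0,d0=z["im"],z["d"]
h=cv2.cvtColor(im0,cv2.COLOR_RGB2HSV).astype(int); g=(h[...,0]>25)&(h[...,0]<75)&(h[...,1]>100)&(h[...,2]>60)&(d0>0); g[:, :235]=0; g[:,330:]=0
v,u=np.nonzero(g); X=pts(p,np.c_[u,v],d0[g])
c,s=np.cos(.111),np.sin(.111); e=np.array([.6469,.0416])
f=(X[:,:2]-e)@np.array([c,s]); i=np.argsort(f)[:8]; print("leaf fwd dist from eye (mm)",np.round(f[i]*1000), np.round(X[i,2]*1000))
im,d=grab_frame("top"); np.savez("t5.npz",im=im,d=d)
b=(230,130,330,240); cv2.imwrite("pics/t5.png",cv2.resize(im[b[1]:b[3],b[0]:b[2],::-1],None,fx=5.4,fy=5.4,interpolation=cv2.INTER_CUBIC))
st=get_state(); T=R.from_euler("xyz",st["ee_rot"]); tip=st["eef_pos"]+T.apply([.102,0,.1806]); rt=st["eef_pos"]+T.apply([.105,0,.1466])
print("tip",tip,"rodend px",proj(p,rt), (proj(p,rt)[0]-[230,130])*5.4)
# triangulate loop: top & side red centroids from start
ps=camera_params("side"); imS=np.load("side0.npz")["im"]
def red(im,thr,box):
    a=im.astype(int); m=(a[...,0]-np.maximum(a[...,1],a[...,2])>thr); mm=np.zeros_like(m); mm[box[1]:box[3],box[0]:box[2]]=m[box[1]:box[3],box[0]:box[2]]; v,u=np.nonzero(mm); w=(a[...,0]-np.maximum(a[...,1],a[...,2]))[mm]; return np.average(u,weights=w),np.average(v,weights=w),len(u),(u.min(),u.max(),v.min(),v.max())
for t in (30,60):
    a=red(im0,t,(265,170,290,195)); a2=red(im,t,(265,170,290,195)); b=red(imS,t,(262,190,285,212)); print(a,a2,b, tri(p,[a[:2]],ps,[b[:2]]), plane(p,[a[:2]],.067))
E
```

```text
leaf fwd dist from eye (mm) [25. 27. 27. 29. 29. 29. 29. 30.] [113. 116. 115. 117. 115. 115. 115. 119.]
tip [0.6073632  0.03870025 0.10013418] rodend px [[282.72589028 193.38078446]] [284.71980749 342.25623607]
(np.float64(277.91510025062655), np.float64(182.34962406015038), 46, (np.int64(273), np.int64(282), np.int64(178), np.int64(186))) (np.float64(277.45142002989536), np.float64(182.12506228201295), 35, (np.int64(273), np.int64(282), np.int64(179), np.int64(186))) (np.float64(271.21441717791413), np.float64(200.1355828220859), 34, (np.int64(268), np.int64(276), np.int64(197), np.int64(203))) (array([0.64310871, 0.04407932, 0.06701848]), np.float64(0.00018439744549647393)) [[0.6430226  0.04410714 0.067     ]]
(np.float64(277.96084337349396), np.float64(182.49913941480207), 27, (np.int64(274), np.int64(282), np.int64(179), np.int64(185))) (np.float64(276.54013220018885), np.float64(181.8734655335222), 14, (np.int64(274), np.int64(282), np.int64(179), np.int64(185))) (np.float64(271.14178571428573), np.float64(200.06428571428572), 24, (np.int64(268), np.int64(275), np.int64(197), np.int64(202))) (array([0.64275351, 0.04399383, 0.06751796]), np.float64(0.0003161113430913067)) [[0.6426667 0.0440053 0.067    ]]
```

View pics/t5.png

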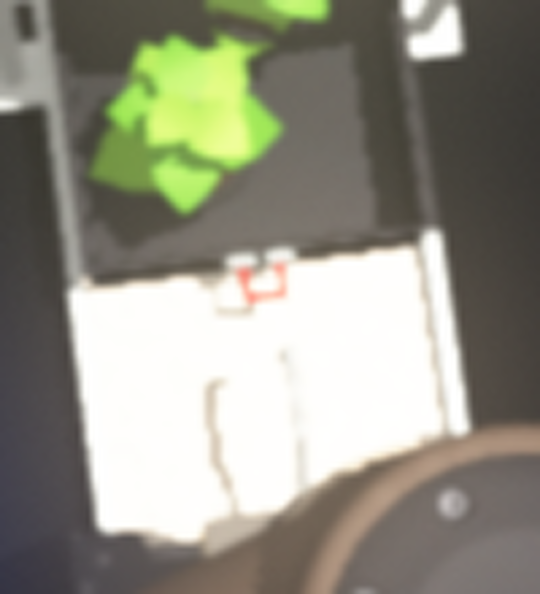

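The top crop shows the loop's opening at about (265,275) and the rod end at (285,350), where I predicted it. The leaves are at least 25 mm beyond the eye. I'm moving above the loop, still clear of it.

Emit:
{"op": "arm_command", "data": {
  "targets": [
    [[0,0,0],[15,2,0],1],
    [[0,0,0],[15,2,-5],1],
    [[0,0,0],[10,0,-10],1],
    [[0,0,0],[0,0,0],1],
    [[0,0,0],[0,0,0],1],
    [[0,0,0],[0,0,0],1]
  ]
}}

```text
t: 5.85
eef_pos: [0.5455, 0.0301, 0.2653]
ee_rot: [3.141, 0.001, 0.112]
force: [-0.8, 0.8, -0.4]
width: 0.0239
```

```bash
python3 - <<'E'
from h import *
s=get_state(); print(s["t"],s["eef_pos"],s["ee_rot"],s["force"],s["width"])
T=R.from_euler("xyz",s["ee_rot"]); print("tip",s["eef_pos"]+T.apply([.102,0,.1806]))
p=camera_params("wrist"); im,d=grab_frame("wrist"); cv2.imwrite("pics/w6.png",cv2.resize(im[0:150,150:350,::-1],(800,600),interpolation=cv2.INTER_CUBIC))
np.savez("w6.npz",im=im,d=d,**{"mtx":p["mtx"],"k1":p["k1"],"eye":p["eye"],"orientation":p["orientation"]},pos=s["eef_pos"],rot=s["ee_rot"])
im,d=grab_frame("top"); b=(230,130,330,240); cv2.imwrite("pics/t6.png",cv2.resize(im[b[1]:b[3],b[0]:b[2],::-1],None,fx=5.4,fy=5.4,interpolation=cv2.INTER_CUBIC))
im,d=grab_frame("side"); np.savez("s6.npz",im=im,d=d); cv2.imwrite("pics/s6.png",cv2.resize(im[170:230,230:310,::-1],(800,600),interpolation=cv2.INTER_CUBIC))
E
```

```text
5.85 [0.54549937 0.03005991 0.26531068] [3.14137275e+00 9.26234789e-04 1.12074040e-01] [-0.80536921  0.78529138 -0.43626854] 0.02387983390003241
tip [0.64669762 0.04140937 0.08461629]
```

View pics/w6.png

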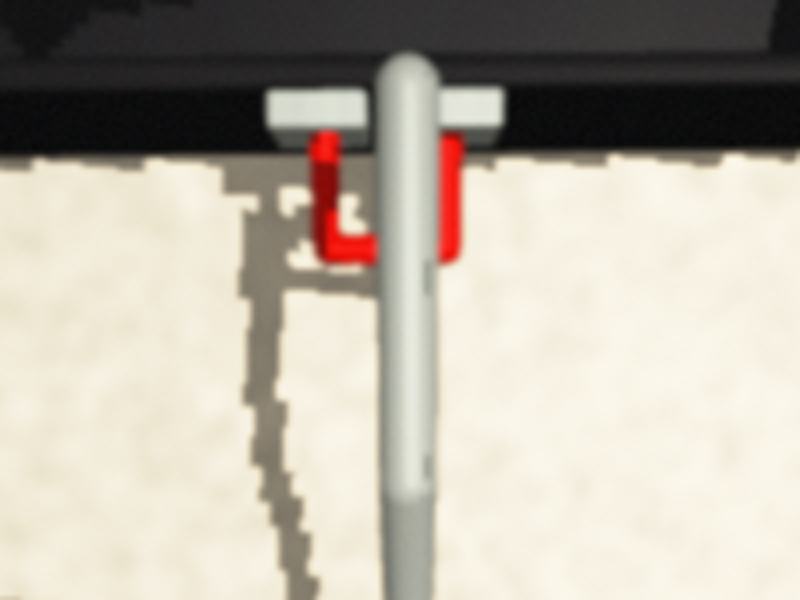

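View pics/s6.png

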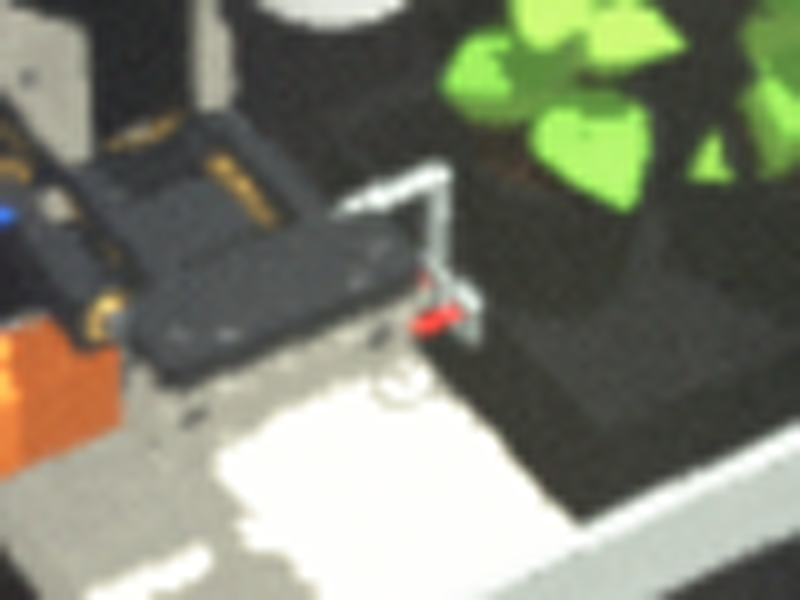

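View pics/t6.png

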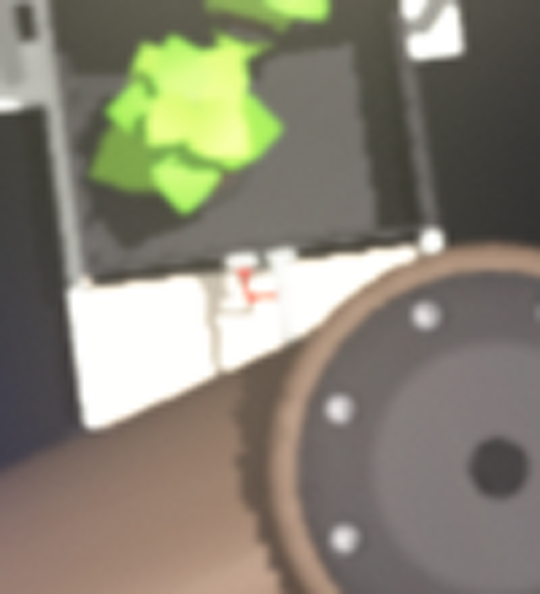

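In the wrist crop the loop spans columns 312–462, centre 387, with its front bar at row 248. The rod is at column 408, so the hook must shift slightly left.

```bash
python3 - <<'E'
from h import *
z=np.load("w6.npz"); p={k:z[k] for k in ("mtx","k1","eye","orientation")}
T=R.from_euler("xyz",z["rot"])
def w(x,y,zz):
    X=plane(p,[[(x+.5)/4-.5+150,(y+.5)/4-.5]],zz)[0]; return np.round(X,4),np.round(T.inv().apply(X-z["pos"])*1000,1)
for n,q in dict(barf=(387,263,.067),barb=(387,235,.067),L=(325,190,.067),Rr=(450,190,.067),rodend=(408,52,.1216),lug=(387,140,.067),rodc=(408,300,.1216)).items(): print(n,*w(*q))
E
```

```text
barf [0.6365 0.0444 0.067 ] [ 92.2  -4.1 198.2]
barb [0.64   0.0448 0.067 ] [ 95.7  -4.1 198.2]
L [0.6445 0.0534 0.067 ] [101.2 -12.2 198.2]
Rr [0.6463 0.0372 0.067 ] [101.2   4.2 198.2]
rodend [0.6501 0.0431 0.1216] [105.6  -1.3 143.6]
lug [0.6514 0.046  0.067 ] [107.2  -4.1 198.2]
rodc [0.6295 0.0408 0.1216] [ 84.8  -1.3 143.6]
```

Emit:
{"op": "arm_command", "data": {
  "targets": [
    [[0,0,0],[0,2.7,0],1],
    [[0,0,0],[0,0,0],1],
    [[0,0,0],[0,0,0],1],
    [[0,0,0],[0,0,0],1]
  ]
}}

```text
t: 6.4
eef_pos: [0.5458, 0.0329, 0.2658]
ee_rot: [-3.142, -0.0, 0.112]
force: [-0.1, -0.1, -1.4]
width: 0.0238
```

```bash
python3 - <<'E'
from h import *
s=get_state(); print(s["t"],s["eef_pos"],s["ee_rot"],s["force"],s["width"])
p=camera_params("wrist"); im,d=grab_frame("wrist"); cv2.imwrite("pics/w7.png",cv2.resize(im[0:150,150:350,::-1],(800,600),interpolation=cv2.INTER_CUBIC))
E
```

```text
6.4 [0.54579289 0.03288572 0.26577419] [-3.14154321e+00 -2.07961012e-04  1.12336126e-01] [-0.10027404 -0.10180716 -1.37788203] 0.02375249200751299
```

View pics/w7.png

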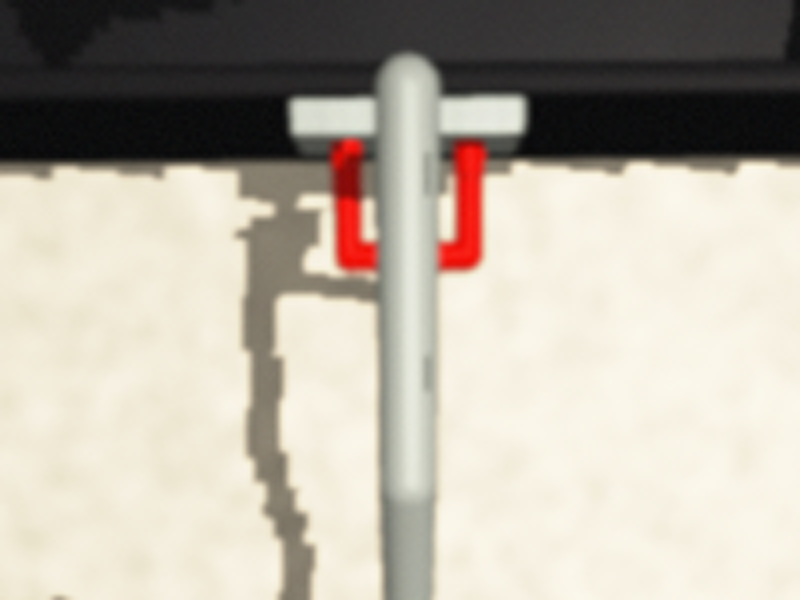

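The loop, columns 335–483, is now centred on the rod at 408. I'm lowering the leg gently.

Emit:
{"op": "arm_command", "data": {
  "targets": [
    [[0,0,0],[0,0,-5],1],
    [[0,0,0],[0,0,-5],1],
    [[0,0,0],[0,0,-5],1],
    [[0,0,0],[0,0,-5],1],
    [[0,0,0],[0,0,0],1]
  ]
}}

```text
t: 6.95
eef_pos: [0.5455, 0.0327, 0.2446]
ee_rot: [3.141, 0.002, 0.112]
force: [0.3, 0.0, -0.4]
width: 0.0238
```

Emit:
{"op": "arm_command", "data": {
  "targets": [
    [[0,0,0],[0,0,-5],1],
    [[0,0,0],[0,0,-5],1],
    [[0,0,0],[0,0,-5],1],
    [[0,0,0],[0,0,-3],1],
    [[0,0,0],[0,0,0],1],
    [[0,0,0],[0,0,0],1]
  ]
}}

```text
t: 7.55
eef_pos: [0.5459, 0.0329, 0.2276]
ee_rot: [3.141, 0.0, 0.112]
force: [0.9, -1.1, -1.1]
width: 0.0238
```

```bash
python3 - <<'E'
from h import *
s=get_state(); print(s["t"],s["eef_pos"],s["ee_rot"],s["force"],s["moment"],s["width"])
p=camera_params("wrist"); im,d=grab_frame("wrist"); cv2.imwrite("pics/w8.png",cv2.resize(im[0:150,150:350,::-1],(800,600),interpolation=cv2.INTER_CUBIC))
im,d=grab_frame("side"); cv2.imwrite("pics/s8.png",cv2.resize(im[170:230,230:310,::-1],(800,600),interpolation=cv2.INTER_CUBIC))
E
```

```text
7.55 [0.54586782 0.03285933 0.22763492] [3.14148259e+00 9.81689671e-05 1.12330101e-01] [ 0.85871064 -1.06707033 -1.12044928] [-0.002046   -0.03698831  0.01521845] 0.023762750841934556
```

View pics/w8.png

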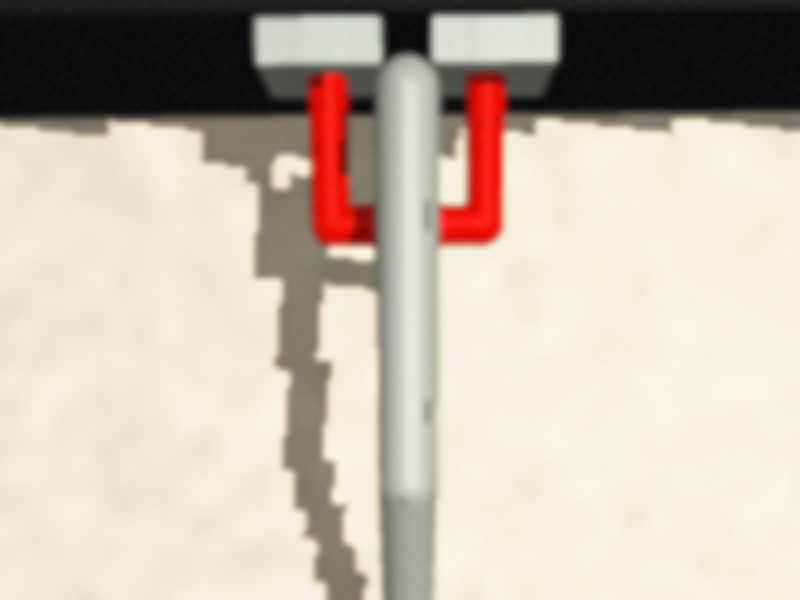

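View pics/s8.png

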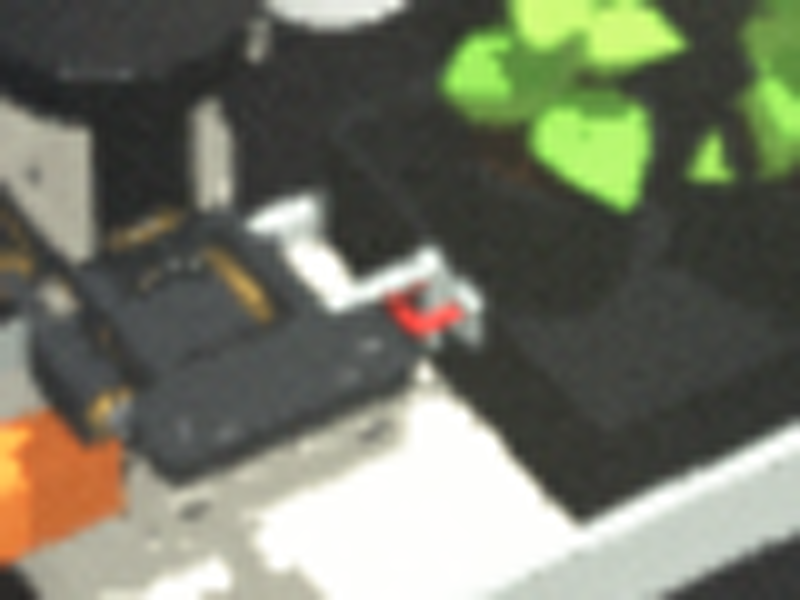

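The leg stands in the loop, at (435,290) in the side view, with slack on every side. I'm taking up the slack slowly, then drawing.

Emit:
{"op": "arm_command", "data": {
  "targets": [
    [[0,0,0],[-1,-0.1,0],1],
    [[0,0,0],[-1,-0.1,0],1],
    [[0,0,0],[-1,-0.1,0],1],
    [[0,0,0],[-1,-0.1,0],1],
    [[0,0,0],[-1,-0.1,0],1],
    [[0,0,0],[-1,-0.1,0],1],
    [[0,0,0],[-1,-0.15,0],1],
    [[0,0,0],[-1,-0.15,0],1]
  ]
}}

```text
t: 8.45
eef_pos: [0.5382, 0.0321, 0.2278]
ee_rot: [-3.141, -0.001, 0.112]
force: [2.9, 1.6, -2.4]
width: 0.0243
```

Emit:
{"op": "arm_command", "data": {
  "targets": [
    [[0,0,0],[-2,-0.2,0],1],
    [[0,0,0],[-2,-0.2,0],1],
    [[0,0,0],[-2,-0.2,0],1],
    [[0,0,0],[-2,-0.2,0],1],
    [[0,0,0],[-2,-0.3,0],1],
    [[0,0,0],[-2,-0.2,0],1],
    [[0,0,0],[-2,-0.2,0],1],
    [[0,0,0],[-2,-0.3,0],1]
  ]
}}

```text
t: 9.25
eef_pos: [0.5217, 0.0302, 0.2277]
ee_rot: [-3.142, -0.0, 0.112]
force: [2.6, 0.2, -1.1]
width: 0.024
```

```bash
python3 - <<'E'
from h import *
s=get_state(); print(s["t"],s["eef_pos"],s["ee_rot"],s["force"],s["moment"],s["width"])
p=camera_params("wrist"); im,d=grab_frame("wrist"); cv2.imwrite("pics/w9.png",cv2.resize(im[0:150,150:350,::-1],(800,600),interpolation=cv2.INTER_CUBIC))
E
```

```text
9.25 [0.52170506 0.03015181 0.22771731] [-3.14152415e+00 -2.20561667e-04  1.12202981e-01] [ 2.64201674  0.17682231 -1.07384267] [ 0.05692301 -1.16437703  0.00696042] 0.023966612021056294
```

View pics/w9.png

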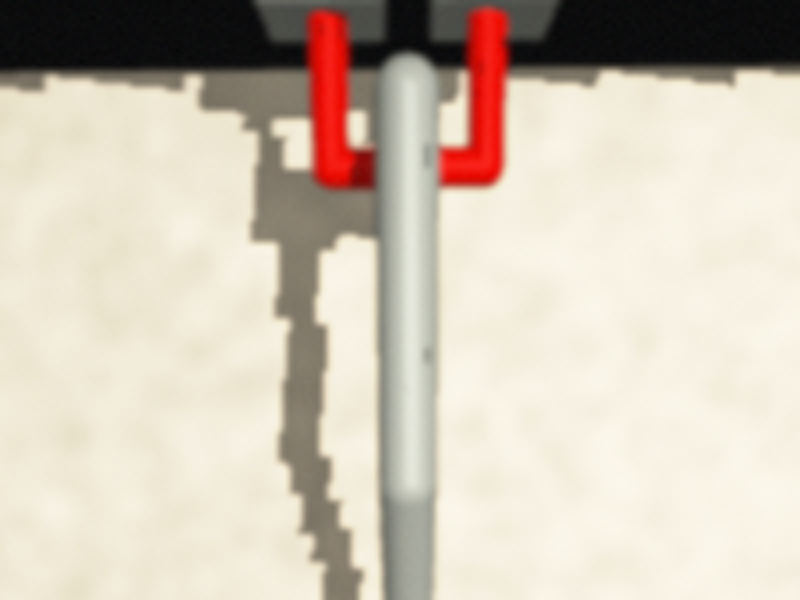

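The leg is drawing on the front bar (row 168). Pull force is about 3 N and the tray is following. I'm continuing to about 56 mm of travel.

Emit:
{"op": "arm_command", "data": {
  "targets": [
    [[0,0,0],[-2,-0.2,0],1],
    [[0,0,0],[-3,-0.3,0],1],
    [[0,0,0],[-3,-0.4,0],1],
    [[0,0,0],[-3,-0.3,0],1],
    [[0,0,0],[-3,-0.4,0],1],
    [[0,0,0],[-3,-0.3,0],1],
    [[0,0,0],[-3,-0.3,0],1],
    [[0,0,0],[-3,-0.4,0],1]
  ]
}}

```text
t: 10.1
eef_pos: [0.4986, 0.0275, 0.2277]
ee_rot: [-3.142, -0.0, 0.112]
force: [3.7, -0.1, -1.5]
width: 0.0239
```

```bash
python3 -c "
from h import *
s=get_state(); print(s['t'],s['eef_pos'],s['ee_rot'],s['force'],s['moment'])"
```

```text
10.1 [0.49858123 0.02753186 0.22768989] [-3.14158028e+00 -6.36304358e-05  1.12258317e-01] [ 3.67202369 -0.1049834  -1.54882912] [ 0.1054005  -1.26906555  0.03357555]
```

Emit:
{"op": "arm_command", "data": {
  "targets": [
    [[0,0,0],[-3,-0.3,0],1],
    [[0,0,0],[-3,-0.4,0],1],
    [[0,0,0],[-3,-0.3,0],1],
    [[0,0,0],[-3,-0.4,0],1],
    [[0,0,0],[-1,-0.1,0],1]
  ]
}}

```text
t: 10.6
eef_pos: [0.4855, 0.026, 0.2277]
ee_rot: [-3.142, 0.0, 0.112]
force: [2.6, 0.8, -0.6]
width: 0.024
```

```bash
python3 -c "
from h import *
s=get_state(); print(s['t'],s['eef_pos'],s['ee_rot'],s['force'],s['moment'])"
```

```text
10.6 [0.48548246 0.02597533 0.22769689] [-3.14156127e+00  2.39080800e-05  1.12204058e-01] [ 2.56631523  0.80379151 -0.63519012] [ 0.09749959 -1.2465672  -0.04625039]
```

Emit:
{"op": "arm_command", "data": {
  "targets": [
    [[0,0,0],[-2,-0.2,0],1],
    [[0,0,0],[-2,-0.2,0],1],
    [[0,0,0],[-1,-0.1,0],1],
    [[0,0,0],[0,0,0],1]
  ]
}}

```text
t: 11.0
eef_pos: [0.4806, 0.0255, 0.2276]
ee_rot: [3.142, 0.0, 0.112]
force: [3.2, 1.6, -1.3]
width: 0.0238
```

```bash
cat > st.py <<'E'
from h import *
s=get_state(); print(round(s['t'],2),np.round(s['eef_pos'],4),np.round(s['force'],1),"My",round(s['moment'][1],2), "width",round(s["width"],4))
E
python3 st.py
```

```text
11.0 [0.4806 0.0255 0.2276] [ 3.2  1.6 -1.3] My -0.96 width 0.0238
```

Emit:
{"op": "arm_command", "data": {
  "targets": [
    [[0,0,0],[-1,-0.1,0],1],
    [[0,0,0],[-0.5,-0.1,0],1]
  ]
}}

```text
t: 11.2
eef_pos: [0.4793, 0.0254, 0.2277]
ee_rot: [3.142, -0.0, 0.112]
force: [3.7, 0.1, -1.0]
width: 0.0242
```

```bash
python3 st.py
```

```text
11.2 [0.4793 0.0254 0.2277] [ 3.7  0.1 -1. ] My -1.27 width 0.0242
```

Emit:
{"op": "arm_command", "data": {
  "targets": [
    [[0,0,0],[-1,-0.1,0],1],
    [[0,0,0],[-0.5,-0.1,0],1]
  ]
}}

```text
t: 11.4
eef_pos: [0.4778, 0.0251, 0.2277]
ee_rot: [-3.142, -0.0, 0.112]
force: [3.5, 0.8, -0.5]
width: 0.0234
```

Emit:
{"op": "arm_command", "data": {
  "targets": [
    [[0,0,0],[-0.8,-0.1,0],1],
    [[0,0,0],[-0.7,-0.1,0],1]
  ]
}}

```text
t: 11.6
eef_pos: [0.4763, 0.0249, 0.2277]
ee_rot: [3.142, -0.0, 0.112]
force: [3.3, 1.1, -1.0]
width: 0.0238
```

Emit:
{"op": "arm_command", "data": {
  "targets": [
    [[0,0,0],[-0.8,-0.1,0],1],
    [[0,0,0],[-0.7,-0.1,0],1]
  ]
}}

```text
t: 11.8
eef_pos: [0.4748, 0.0247, 0.2277]
ee_rot: [-3.142, -0.0, 0.112]
force: [3.1, 0.1, -0.8]
width: 0.0237
```

Emit:
{"op": "arm_command", "data": {
  "targets": [
    [[0,0,0],[-0.8,-0.1,0],1],
    [[0,0,0],[-0.7,-0.1,0],1]
  ]
}}

```text
t: 12.0
eef_pos: [0.4733, 0.0245, 0.2277]
ee_rot: [-3.142, -0.0, 0.112]
force: [2.6, 0.2, -0.7]
width: 0.0238
```

Emit:
{"op": "arm_command", "data": {
  "targets": [
    [[0,0,0],[-0.8,-0.1,0],1],
    [[0,0,0],[-0.7,-0.1,0],1]
  ]
}}

```text
t: 12.2
eef_pos: [0.4718, 0.0243, 0.2277]
ee_rot: [3.142, 0.0, 0.112]
force: [3.1, 0.2, -1.3]
width: 0.0235
```

Emit:
{"op": "arm_command", "data": {
  "targets": [
    [[0,0,0],[-0.8,-0.1,0],1],
    [[0,0,0],[-0.7,-0.1,0],1]
  ]
}}

```text
t: 12.4
eef_pos: [0.4702, 0.0241, 0.2276]
ee_rot: [-3.142, 0.0, 0.112]
force: [3.2, 0.9, -0.9]
width: 0.0234
```

Emit:
{"op": "arm_command", "data": {
  "targets": [
    [[0,0,0],[-0.8,-0.1,0],1],
    [[0,0,0],[-0.8,-0.1,0],1]
  ]
}}

```text
t: 12.6
eef_pos: [0.4686, 0.0239, 0.2276]
ee_rot: [3.142, 0.0, 0.112]
force: [3.4, 0.9, -1.3]
width: 0.0236
```

Emit:
{"op": "arm_command", "data": {
  "targets": [
    [[0,0,0],[-0.8,-0.1,0],1],
    [[0,0,0],[-0.8,-0.1,0],1]
  ]
}}

```text
t: 12.8
eef_pos: [0.467, 0.0237, 0.2277]
ee_rot: [3.142, 0.0, 0.112]
force: [2.6, 0.2, -1.3]
width: 0.0235
```

Emit:
{"op": "arm_command", "data": {
  "targets": [
    [[0,0,0],[-0.8,-0.1,0],1],
    [[0,0,0],[-0.8,-0.1,0],1]
  ]
}}

```text
t: 13.0
eef_pos: [0.4654, 0.0235, 0.2277]
ee_rot: [-3.142, -0.0, 0.112]
force: [3.4, 0.8, -1.3]
width: 0.024
```

Emit:
{"op": "arm_command", "data": {
  "targets": [
    [[0,0,0],[-0.9,-0.1,0],1],
    [[0,0,0],[-0.9,-0.1,0],1]
  ]
}}

```text
t: 13.2
eef_pos: [0.4636, 0.0233, 0.2277]
ee_rot: [3.142, 0.0, 0.112]
force: [2.7, 0.1, -1.0]
width: 0.0239
```

Emit:
{"op": "arm_command", "data": {
  "targets": [
    [[0,0,0],[-0.9,-0.1,0],1],
    [[0,0,0],[-0.9,-0.1,0],1]
  ]
}}

```text
t: 13.4
eef_pos: [0.4618, 0.0231, 0.2277]
ee_rot: [-3.142, -0.0, 0.112]
force: [4.1, 0.8, -1.2]
width: 0.0235
```

Emit:
{"op": "arm_command", "data": {
  "targets": [
    [[0,0,0],[-0.8,-0.1,0],1],
    [[0,0,0],[0,0,0],1]
  ]
}}

```text
t: 13.6
eef_pos: [0.4609, 0.023, 0.2276]
ee_rot: [-3.142, 0.0, 0.112]
force: [2.6, 0.3, -0.9]
width: 0.0238
```

Noise only; I'm going on.

Emit:
{"op": "arm_command", "data": {
  "targets": [
    [[0,0,0],[-0.9,-0.1,0],1],
    [[0,0,0],[-0.9,-0.1,0],1]
  ]
}}

```text
t: 13.8
eef_pos: [0.4593, 0.0229, 0.2277]
ee_rot: [-3.142, -0.0, 0.112]
force: [4.2, 0.2, -0.6]
width: 0.0237
```

Emit:
{"op": "arm_command", "data": {
  "targets": [
    [[0,0,0],[-0.9,-0.1,0],1],
    [[0,0,0],[-0.6,-0.1,0],1]
  ]
}}

```text
t: 14.0
eef_pos: [0.4577, 0.0226, 0.2277]
ee_rot: [-3.142, -0.0, 0.112]
force: [2.8, -0.4, -0.7]
width: 0.0236
```

Emit:
{"op": "arm_command", "data": {
  "targets": [
    [[0,0,0],[-0.9,-0.1,0],1],
    [[0,0,0],[-0.9,-0.1,0],1]
  ]
}}

```text
t: 14.2
eef_pos: [0.4559, 0.0224, 0.2277]
ee_rot: [3.142, 0.0, 0.112]
force: [4.7, 0.9, -1.5]
width: 0.0238
```

```bash
python3 st.py
```

```text
14.2 [0.4559 0.0224 0.2277] [ 4.7  0.9 -1.5] My -1.31 width 0.0238
```

Emit:
{"op": "arm_command", "data": {
  "targets": [
    [[0,0,0],[-0.7,-0.1,0],1],
    [[0,0,0],[0,0,0],1]
  ]
}}

```text
t: 14.4
eef_pos: [0.4552, 0.0223, 0.2277]
ee_rot: [3.142, 0.0, 0.112]
force: [3.2, 0.3, -0.6]
width: 0.0243
```

```bash
python3 st.py
```

```text
14.4 [0.4552 0.0223 0.2277] [ 3.2  0.3 -0.6] My -1.15 width 0.0243
```

No contact yet (My −1.15 to −1.31, the same as before).

Emit:
{"op": "arm_command", "data": {
  "targets": [
    [[0,0,0],[-0.9,-0.1,0],1],
    [[0,0,0],[-0.9,-0.1,0],1]
  ]
}}

```text
t: 14.6
eef_pos: [0.4535, 0.0221, 0.2277]
ee_rot: [3.142, -0.0, 0.112]
force: [3.4, 0.6, -1.3]
width: 0.024
```

Emit:
{"op": "arm_command", "data": {
  "targets": [
    [[0,0,0],[-0.9,-0.1,0],1],
    [[0,0,0],[-0.9,-0.1,0],1]
  ]
}}

```text
t: 14.8
eef_pos: [0.4516, 0.0219, 0.2277]
ee_rot: [3.142, -0.0, 0.112]
force: [3.5, 0.4, -1.6]
width: 0.0237
```

Emit:
{"op": "arm_command", "data": {
  "targets": [
    [[0,0,0],[-0.9,-0.1,0],1],
    [[0,0,0],[-0.9,-0.1,0],1]
  ]
}}

```text
t: 15.0
eef_pos: [0.4498, 0.0217, 0.2277]
ee_rot: [-3.142, 0.0, 0.112]
force: [3.7, -0.0, -1.1]
width: 0.0238
```

Emit:
{"op": "arm_command", "data": {
  "targets": [
    [[0,0,0],[-0.9,-0.1,0],1],
    [[0,0,0],[-0.9,-0.1,0],1]
  ]
}}

```text
t: 15.2
eef_pos: [0.448, 0.0215, 0.2277]
ee_rot: [3.142, 0.0, 0.112]
force: [3.3, 0.3, -0.7]
width: 0.0237
```

Emit:
{"op": "arm_command", "data": {
  "targets": [
    [[0,0,0],[-0.9,-0.1,0],1],
    [[0,0,0],[-0.9,-0.1,0],1]
  ]
}}

```text
t: 15.4
eef_pos: [0.4462, 0.0213, 0.2277]
ee_rot: [-3.142, -0.0, 0.112]
force: [3.6, 0.5, -0.9]
width: 0.0239
```

Emit:
{"op": "arm_command", "data": {
  "targets": [
    [[0,0,0],[-0.9,-0.1,0],1],
    [[0,0,0],[-0.9,-0.1,0],1]
  ]
}}

```text
t: 15.6
eef_pos: [0.4444, 0.0211, 0.2277]
ee_rot: [3.142, -0.0, 0.112]
force: [3.3, 0.0, -0.6]
width: 0.0238
```

Emit:
{"op": "arm_command", "data": {
  "targets": [
    [[0,0,0],[-0.9,-0.1,0],1],
    [[0,0,0],[-0.9,-0.1,0],1]
  ]
}}

```text
t: 15.8
eef_pos: [0.4426, 0.0209, 0.2277]
ee_rot: [3.142, 0.0, 0.112]
force: [4.0, -0.3, -0.9]
width: 0.0237
```

Emit:
{"op": "arm_command", "data": {
  "targets": [
    [[0,0,0],[-0.9,-0.1,0],1],
    [[0,0,0],[-0.9,-0.1,0],1]
  ]
}}

```text
t: 16.0
eef_pos: [0.4408, 0.0207, 0.2277]
ee_rot: [-3.142, -0.0, 0.112]
force: [2.7, 0.1, -1.2]
width: 0.0237
```

Emit:
{"op": "arm_command", "data": {
  "targets": [
    [[0,0,0],[-0.9,-0.1,0],1],
    [[0,0,0],[-0.9,-0.1,0],1]
  ]
}}

```text
t: 16.2
eef_pos: [0.439, 0.0205, 0.2277]
ee_rot: [3.142, 0.0, 0.112]
force: [3.9, 0.2, -1.2]
width: 0.0237
```

Emit:
{"op": "arm_command", "data": {
  "targets": [
    [[0,0,0],[-0.9,-0.1,0],1],
    [[0,0,0],[-0.9,-0.1,0],1]
  ]
}}

```text
t: 16.4
eef_pos: [0.4372, 0.0203, 0.2277]
ee_rot: [3.142, -0.0, 0.112]
force: [3.2, 0.9, -0.8]
width: 0.0241
```

Emit:
{"op": "arm_command", "data": {
  "targets": [
    [[0,0,0],[-0.9,-0.1,0],1],
    [[0,0,0],[-0.9,-0.1,0],1]
  ]
}}

```text
t: 16.6
eef_pos: [0.4355, 0.0201, 0.2277]
ee_rot: [-3.142, -0.0, 0.112]
force: [3.3, 0.6, -1.9]
width: 0.0238
```

Emit:
{"op": "arm_command", "data": {
  "targets": [
    [[0,0,0],[-0.9,-0.1,0],1],
    [[0,0,0],[-0.9,-0.1,0],1]
  ]
}}

```text
t: 16.8
eef_pos: [0.4336, 0.0199, 0.2277]
ee_rot: [-3.142, 0.0, 0.112]
force: [3.4, 0.7, -1.3]
width: 0.0236
```

```bash
python3 - <<'E'
from h import *
p=camera_params("wrist"); im,d=grab_frame("wrist"); cv2.imwrite("pics/w10.png",cv2.resize(im[0:150,150:350,::-1],(800,600),interpolation=cv2.INTER_CUBIC))
im,d=grab_frame("side"); cv2.imwrite("pics/s10.png",cv2.resize(im[130:274,160:352,::-1],(800,600),interpolation=cv2.INTER_CUBIC))
E
```

```text
(no output)
```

View pics/w10.png

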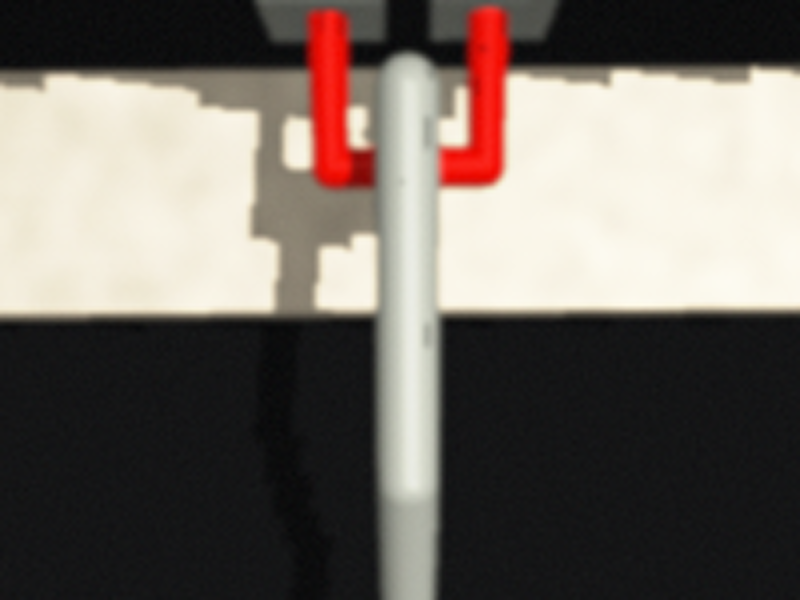

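View pics/s10.png

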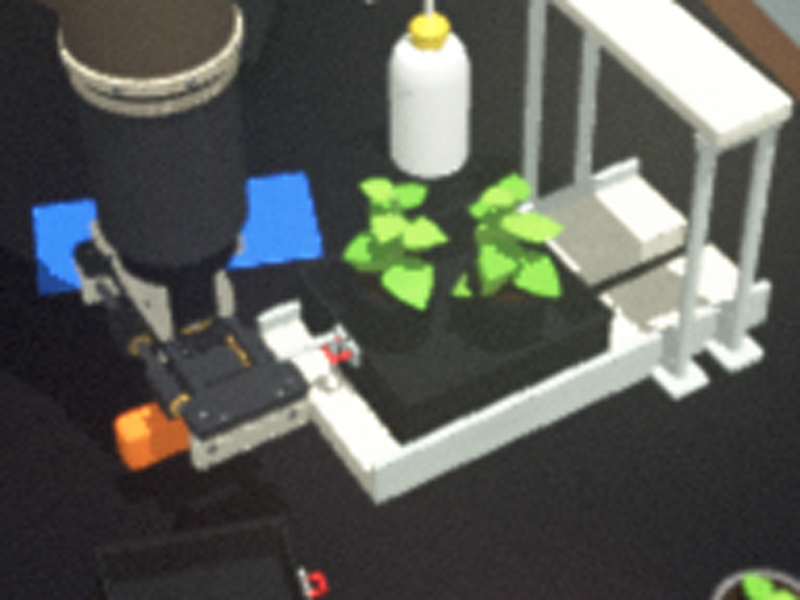

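Everything is aligned: the leg is still on the bar, the pots are upright, and the tray is about 107 mm out. I'm going on.

Emit:
{"op": "arm_command", "data": {
  "targets": [
    [[0,0,0],[-0.9,-0.1,0],1],
    [[0,0,0],[-0.9,-0.1,0],1]
  ]
}}

```text
t: 17.1
eef_pos: [0.4321, 0.0198, 0.2277]
ee_rot: [-3.141, -0.001, 0.112]
force: [4.8, 0.6, -1.6]
width: 0.0238
```

```bash
python3 st.py
```

```text
17.1 [0.4321 0.0198 0.2277] [ 4.8  0.6 -1.6] My -1.88 width 0.0238
```

Emit:
{"op": "arm_command", "data": {
  "targets": [
    [[0,0,0],[-0.5,-0.1,0],1],
    [[0,0,0],[0,0,0],1]
  ]
}}

```text
t: 17.3
eef_pos: [0.4317, 0.0198, 0.2278]
ee_rot: [-3.141, -0.001, 0.112]
force: [5.3, 0.7, -3.8]
width: 0.0233
```

```bash
python3 st.py
```

```text
17.3 [0.4317 0.0198 0.2278] [ 5.3  0.7 -3.8] My -1.86 width 0.0233
```

Both the force and the moment are rising, so this is the stop. I'm pressing a little further in small steps.

Emit:
{"op": "arm_command", "data": {
  "targets": [
    [[0,0,0],[-0.4,0,0],1],
    [[0,0,0],[0,0,0],1]
  ]
}}

```text
t: 17.5
eef_pos: [0.4315, 0.0199, 0.2278]
ee_rot: [-3.141, -0.001, 0.112]
force: [6.5, 0.6, -2.1]
width: 0.0241
```

```bash
python3 st.py
```

```text
17.5 [0.4315 0.0199 0.2278] [ 6.5  0.6 -2.1] My -2.05 width 0.0241
```

Emit:
{"op": "arm_command", "data": {
  "targets": [
    [[0,0,0],[-0.5,-0.1,0],1],
    [[0,0,0],[0,0,0],1]
  ]
}}

```text
t: 17.7
eef_pos: [0.4311, 0.0198, 0.2279]
ee_rot: [-3.141, -0.002, 0.112]
force: [7.4, 0.8, -3.4]
width: 0.0239
```

```bash
python3 st.py
```

```text
17.7 [0.4311 0.0198 0.2279] [ 7.4  0.8 -3.4] My -2.25 width 0.0239
```

Emit:
{"op": "arm_command", "data": {
  "targets": [
    [[0,0,0],[-0.5,0,0],1],
    [[0,0,0],[0,0,0],1],
    [[0,0,0],[0,0,0],1]
  ]
}}

```text
t: 18.0
eef_pos: [0.4308, 0.0199, 0.2279]
ee_rot: [-3.141, -0.002, 0.113]
force: [7.1, 1.0, -4.0]
width: 0.0241
```

```bash
python3 st.py
```

```text
18.0 [0.4308 0.0199 0.2279] [ 7.1  1.  -4. ] My -2.47 width 0.0241
```

Emit:
{"op": "arm_command", "data": {
  "targets": [
    [[0,0,0],[-0.5,-0.1,0],1],
    [[0,0,0],[0,0,0],1],
    [[0,0,0],[0,0,0],1]
  ]
}}

```text
t: 18.3
eef_pos: [0.4305, 0.0199, 0.228]
ee_rot: [-3.141, -0.002, 0.113]
force: [8.4, 0.9, -4.3]
width: 0.0237
```

```bash
python3 st.py
```

```text
18.3 [0.4305 0.0199 0.228 ] [ 8.4  0.9 -4.3] My -2.68 width 0.0237
```

Emit:
{"op": "arm_command", "data": {
  "targets": [
    [[0,0,0],[1,0.1,0],1],
    [[0,0,0],[1,0.1,0],1],
    [[0,0,0],[1,0.1,0],1],
    [[0,0,0],[1,0.1,0],1],
    [[0,0,0],[1,0.1,0],1],
    [[0,0,0],[1,0.1,0],1],
    [[0,0,0],[0.5,0,0],1],
    [[0,0,0],[0,0,0],1]
  ]
}}

```text
t: 19.1
eef_pos: [0.4359, 0.02, 0.2276]
ee_rot: [3.141, 0.0, 0.112]
force: [-0.8, 0.1, -0.8]
width: 0.0239
```

```bash
python3 st.py; python3 - <<'E'
from h import *
p=camera_params("wrist"); im,d=grab_frame("wrist"); cv2.imwrite("pics/w11.png",cv2.resize(im[0:150,150:350,::-1],(800,600),interpolation=cv2.INTER_CUBIC))
E
```

```text
19.1 [0.4359 0.02   0.2276] [-0.8  0.1 -0.8] My -0.0 width 0.0239
```

View pics/w11.png

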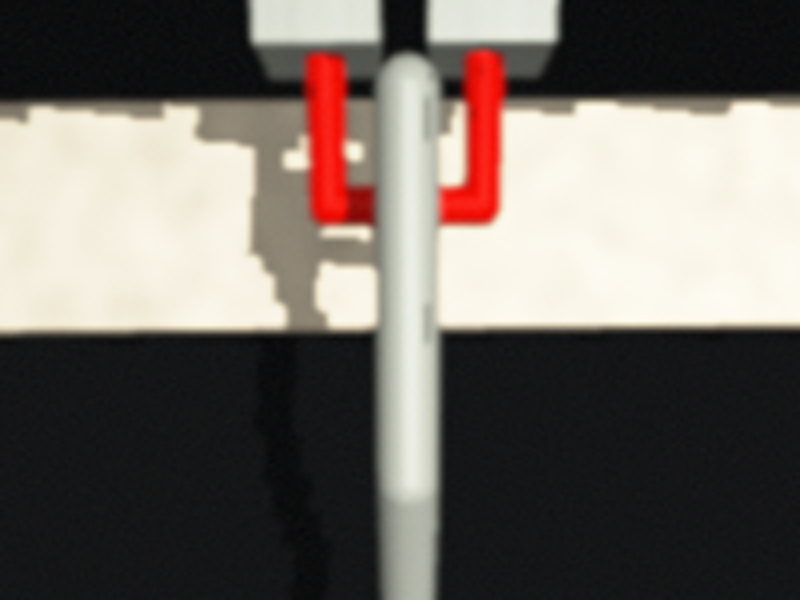

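The leg is free in the middle of the loop (bar at row 205, force about 0). I'm lifting it straight out.

Emit:
{"op": "arm_command", "data": {
  "targets": [
    [[0,0,0],[0,0,5],1],
    [[0,0,0],[0,0,5],1],
    [[0,0,0],[0,0,8],1],
    [[0,0,0],[0,0,10],1],
    [[0,0,0],[0,0,12],1],
    [[0,0,0],[0,0,15],1],
    [[0,0,0],[0,0,10],1],
    [[0,0,0],[0,0,0],1]
  ]
}}

```text
t: 19.95
eef_pos: [0.4365, 0.0202, 0.2944]
ee_rot: [-3.14, -0.003, 0.112]
force: [0.6, -1.1, -1.1]
width: 0.0236
```

```bash
python3 st.py; python3 - <<'E'
from h import *
im,d=grab_frame("side"); cv2.imwrite("pics/s12.png",cv2.resize(im[130:274,160:352,::-1],(800,600),interpolation=cv2.INTER_CUBIC))
E
```

```text
19.95 [0.4365 0.0202 0.2944] [ 0.6 -1.1 -1.1] My -0.0 width 0.0236
```

View pics/s12.png

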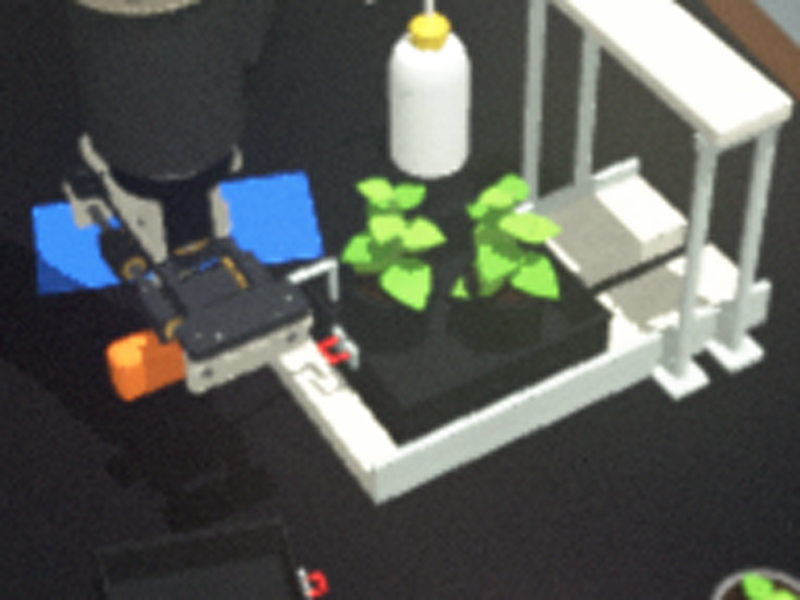

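The leg is out of the loop and the tray has stayed drawn out. I'm carrying the hook back to the mat.

Emit:
{"op": "arm_command", "data": {
  "targets": [
    [[0,0,0],[-3,15,0],1],
    [[0,0,0],[-3,30,0],1],
    [[0,0,0],[0,35,0],1],
    [[0,0,-0.07],[0,35,0],1],
    [[0,0,-0.08],[5,35,0],1],
    [[0,0,-0.08],[15,35,0],1],
    [[0,0,-0.069],[20,35,0],1],
    [[0,0,0],[20,30,0],1]
  ]
}}

```text
t: 20.8
eef_pos: [0.4903, 0.2718, 0.2918]
ee_rot: [3.141, 0.001, -0.188]
force: [1.0, -0.9, -0.1]
width: 0.0239
```

Emit:
{"op": "arm_command", "data": {
  "targets": [
    [[0,0,0],[0,9,-20],1],
    [[0,0,0],[0,0,-25],1],
    [[0,0,0],[0,0,-20],1],
    [[0,0,0],[0,0,0],1],
    [[0,0,0],[0,0,0],1]
  ]
}}

```text
t: 21.3
eef_pos: [0.49, 0.2789, 0.2272]
ee_rot: [3.14, 0.001, -0.187]
force: [0.5, 0.2, -1.0]
width: 0.0236
```

```bash
python3 st.py; python3 - <<'E'
from h import *
im,d=grab_frame("wrist"); cv2.imwrite("pics/w13.png",cv2.resize(im[...,::-1],(800,600)))
im,d=grab_frame("side"); cv2.imwrite("pics/s13.png",cv2.resize(im[130:226,150:278,::-1],(800,600),interpolation=cv2.INTER_CUBIC))
print(get_state()["ee_rot"])
E
```

```text
21.3 [0.49   0.2789 0.2272] [ 0.5  0.2 -1. ] My -0.04 width 0.0236
[-3.14055264e+00 -8.96761563e-04 -1.86699930e-01]
```

View pics/w13.png

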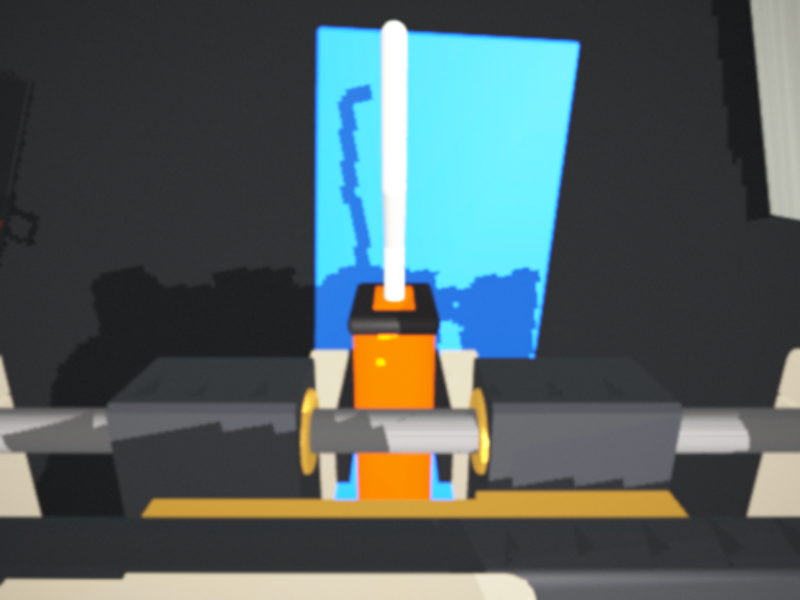

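View pics/s13.png

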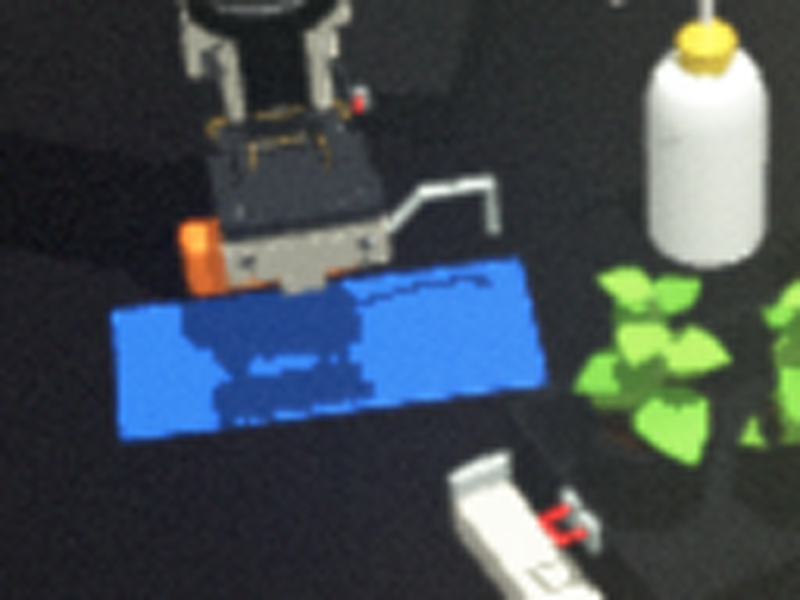

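The hook is unchanged in the grip (rod end at (394,25) as at pick-up) and level above its old place. I'm lowering it the remaining 39 mm or so, slowly at the end.

Emit:
{"op": "arm_command", "data": {
  "targets": [
    [[0,0,0],[0.5,0,-12],1],
    [[0,0,0],[0,0,-12],1],
    [[0,0,0],[0,0,-7],1],
    [[0,0,0],[0,0,-4],1],
    [[0,0,0],[0,0,-2],1],
    [[0,0,0],[0,0,0],1],
    [[0,0,0],[0,0,0],1]
  ]
}}

```text
t: 22.1
eef_pos: [0.4906, 0.2792, 0.1909]
ee_rot: [-3.141, -0.0, -0.187]
force: [0.2, 0.4, -0.6]
width: 0.0236
```

```bash
python3 st.py
```

```text
22.1 [0.4906 0.2792 0.1909] [ 0.2  0.4 -0.6] My 0.01 width 0.0236
```

Another 3.3 mm to the pick-up height.

Emit:
{"op": "arm_command", "data": {
  "targets": [
    [[0,0,0],[0,0,-1],1],
    [[0,0,0],[0,0,-1],1],
    [[0,0,0],[0,0,-0.8],1],
    [[0,0,0],[0,0,-0.5],1],
    [[0,0,0],[0,0,0],1],
    [[0,0,0],[0,0,0],1]
  ]
}}

```text
t: 22.7
eef_pos: [0.4905, 0.279, 0.1876]
ee_rot: [-3.142, -0.0, -0.187]
force: [-1.4, -0.9, 3.8]
width: 0.0234
```

```bash
python3 st.py
```

```text
22.7 [0.4905 0.279  0.1876] [-1.4 -0.9  3.8] My 0.59 width 0.0234
```

Touching down with about 4 N. I'm opening and then rising.

Emit:
{"op": "arm_command", "data": {
  "targets": [
    [[0,0,0],[0,0,0],0.6],
    [[0,0,0],[0,0,0],0.4],
    [[0,0,0],[0,0,0],0],
    [[0,0,0],[0,0,0],0],
    [[0,0,0],[0,0,0],0],
    [[0,0,0],[0,0,0],0],
    [[0,0,0],[0,0,0],0],
    [[0,0,0],[0,0,0],0]
  ]
}}

```text
t: 23.5
eef_pos: [0.4905, 0.279, 0.1874]
ee_rot: [3.142, -0.0, -0.187]
force: [0.0, -0.4, -1.0]
width: 0.0822
```

Emit:
{"op": "arm_command", "data": {
  "targets": [
    [[0,0,0],[0,0,10],0],
    [[0,0,0],[0,0,20],0],
    [[0,0,0],[0,0,35],0],
    [[0,0,0],[0,0,35],0],
    [[0,0,0],[-10,0,35],0],
    [[0,0,0],[-10,0,30],0],
    [[0,0,0],[0,0,0],0],
    [[0,0,0],[0,0,0],0]
  ]
}}

```text
t: 24.3
eef_pos: [0.4703, 0.279, 0.3539]
ee_rot: [-3.139, -0.001, -0.186]
force: [0.1, 0.4, -0.6]
width: 0.0877
```

```bash
python3 st.py; python3 - <<'E'
from h import *
p=camera_params("wrist"); im,d=grab_frame("wrist"); cv2.imwrite("pics/w14.png",cv2.resize(im[...,::-1],(800,600)))
im,d=grab_frame("side"); cv2.imwrite("pics/s14.png",cv2.resize(im[100:340,100:420,::-1],(800,600),interpolation=cv2.INTER_CUBIC))
im,d=grab_frame("top"); np.savez("t14.npz",im=im,d=d); cv2.imwrite("pics/t14.png",cv2.resize(im[...,::-1],(800,600)))
E
```

```text
24.3 [0.4703 0.279  0.3539] [ 0.1  0.4 -0.6] My 0.0 width 0.0877
```

View pics/w14.png

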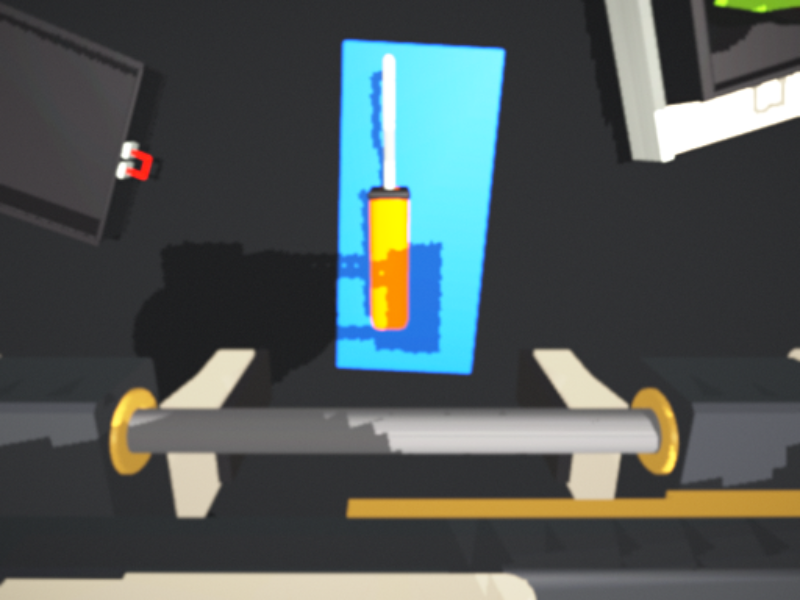

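View pics/s14.png

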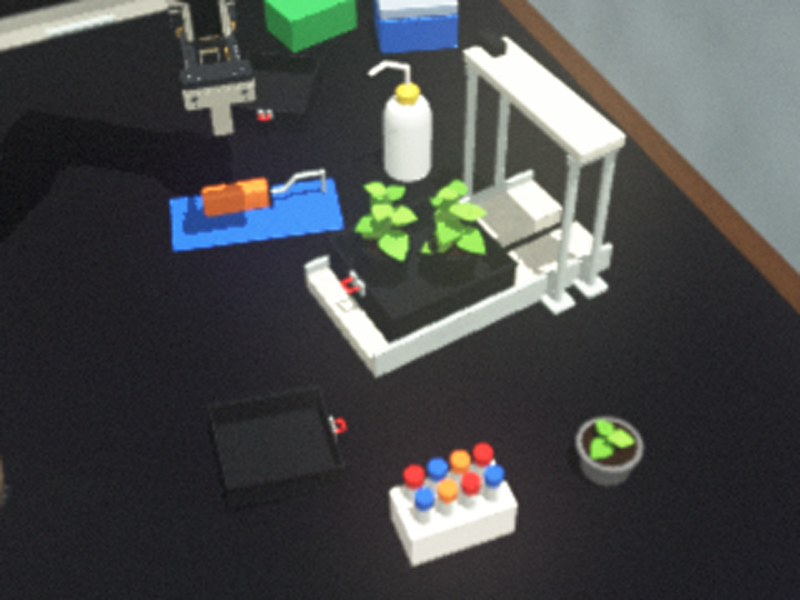

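View pics/t14.png

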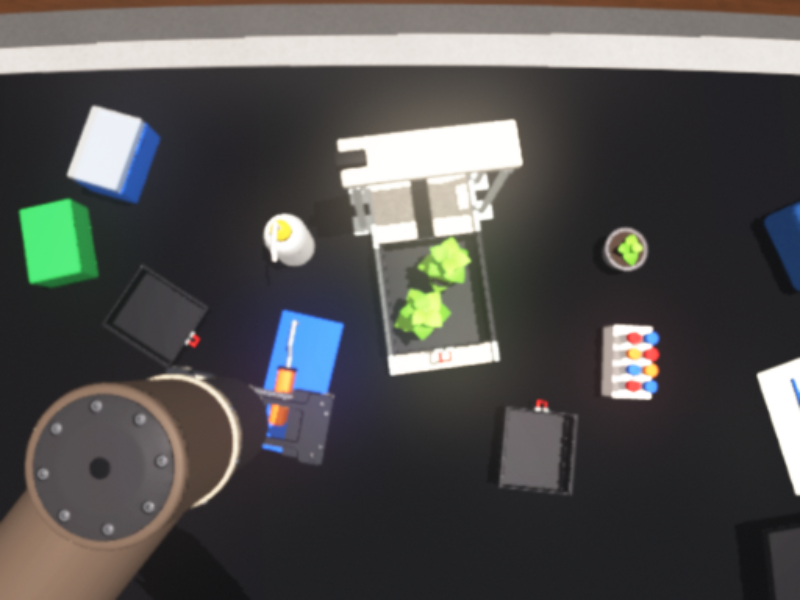

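The final views agree. The hook lies leg down on the mat, with its handle at (388,260) in the wrist view. The tray is drawn out with both plants upright, and the bystanders have not moved. I'm handing in.

```bash
python3 -c "
from station import *
print(job_done())"
```

```text
the job is handed in; nothing more can be done
None
```

The tray is drawn out against its stop, and the hook is back on its mat where it lay before. I handed the job in at about 24 s of the 61 s allowed; no verdict is reported.

- **Drawing out:** I dropped the leg through the red loop after centring it with the wrist camera. The tray ran at about 3 N and met the stop after roughly 109 mm. I pressed until the pull read about 8.4 N, roughly 5 N of it on the stop and well under the 15 N limit. I then slackened and lifted the leg straight out.
- **Laying the hook back:** I lowered it until it touched the mat with about 4 N, then opened the fingers and rose clear.
- **Last checks:** The wrist, side and top pictures showed:
  - the hook lying leg down on the mat;
  - the tray still out, with both plants upright;
  - the wash bottle, tube rack and seedling pot where they stood.

No check failed. Single force readings while drawing were noisy by about 1 N, so I confirmed the stop by the wrist moment rising from about 1.3 to 2.7 N m as well. I saw the tray out in the pictures, but did not measure its end position in the rack's frame; the 109 mm is estimated from the arm's travel.

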